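# Clear, load and run in a soldering jig

## Task

Get the slotted soldering jig ready: with the scraper block, wipe all the loose offcuts off the slotted plate into the scrap tray fixed along its robot-side edge (do not pick them off the plate by hand), then seat every blade header fully home in a row of its own, all six blades in their slots. Only then push the loaded carriage all the way in under the extraction canopy and press the extractor's button on the fan housing right down; leave the scraper block standing in its parking tray, without disturbing the solder reel, flux pot or cleaner bottle.

Things in the scene. Friction and masses are not known exactly. Their poses are not given: they have to be found in the camera images.
- station: fixed soldering station: slideway, scrap tray and extraction hood. Origin on the bench under the centre of the slotted plate when the carriage is out (joint 0); x points away from the robot across the plate, y along the slideway towards the hood, z up
- plate (a point): centre of the top face of the black slotted plate, which rides on the carriage; axes as the station's. Plate 140 (x) by 160 (y) mm, top 45 mm above the bench. Aluminium cheeks stand along its two y edges, 144 mm apart inside, 14 mm higher than the plate; its x edges are open, the robot-side (-x) one over the scrap tray
- scrap_tray (a point): centre of the floor of the fixed steel scrap tray along the plate's robot-side edge: open box 104 (x) by 176 (y) mm outside, walls 4 mm, floor 4 mm and rim 26 mm above the bench, from 72 to 176 mm on the robot side of the plate's centre, so that what is pushed over the plate's edge falls into it
- canopy (a point): centre of the underside of the clear canopy, 100 mm above the bench: canopy with black frame 176 (x) by 188 (y) mm, top 114 mm above the bench; its near edge is 127 mm from the plate's centre (joint 0). A fan housing 200 mm high stands beyond it in y. A seated header passes under with 9 mm to spare, an unseated one does not
- carriage (a joint): travel of the carriage with the slotted plate along the station's +y, m: 0 out (where it starts), 0.200 fully in under the canopy, at its end stop. Stays where it is left; takes 3 to 6 N to push
- fan_switch_top (a point): centre of the top of the extractor's spring push button, a grey round cap 32 mm across on a black housing on top of the fan housing, on the robot's side; pressed straight down
- fan_switch (a joint): how far that button is pressed, m: 0 free, 0.006 right down (5 N); springs back. It counts from 0.004
- row0 (a point): centre of the first row of six slots in the plate (-y end), at the plate's top face. It moves with the carriage; its axes are the station's. The row runs along x: six slots 10 mm (x) by 30 mm (y), pitch 20 mm, at x = -50, -30, -10, 10, 30, 50 mm; 20 mm deep. A header fits into any row, either way round, with 2 mm play on each side
- row1 (a point): the same for the middle row, 46 mm from row0 in y
- row2 (a point): the same for the third row (+y end), 46 mm from row1 in y
- push_post (a point): centre of the top of the black upright post on the carriage's -y end, 150 mm from the plate's centre: 22 (x) by 20 (y) mm, top 90 mm above the bench, its upper 50 mm free all round; grip or push it to move the carriage
- header0: blade header (two or three are present): grey spine 118 (x) by 28 (y) by 8 mm on six flat steel blades pointing down, each 6 (x) by 26 (y) mm, 16 mm long, pitch 20 mm; on top at the middle a grip block 40 (x) by 18 (y) by 38 mm. Stands on its blades. Origin under its centre at the blade tips: spine from 16 to 24 mm, block to 62 mm above. 0.08 to 0.17 kg. Seated: spine on the plate, origin 16 mm under it
- header1: blade header (two or three are present): grey spine 118 (x) by 28 (y) by 8 mm on six flat steel blades pointing down, each 6 (x) by 26 (y) mm, 16 mm long, pitch 20 mm; on top at the middle a grip block 40 (x) by 18 (y) by 38 mm. Stands on its blades. Origin under its centre at the blade tips: spine from 16 to 24 mm, block to 62 mm above. 0.08 to 0.17 kg. Seated: spine on the plate, origin 16 mm under it
- header2: blade header (two or three are present): grey spine 118 (x) by 28 (y) by 8 mm on six flat steel blades pointing down, each 6 (x) by 26 (y) mm, 16 mm long, pitch 20 mm; on top at the middle a grip block 40 (x) by 18 (y) by 38 mm. Stands on its blades. Origin under its centre at the blade tips: spine from 16 to 24 mm, block to 62 mm above. 0.08 to 0.17 kg. Seated: spine on the plate, origin 16 mm under it
- offcut0: loose grey laminate offcut (two to four are present), 44 by 22 by 8 mm, lying on the slotted plate, too big for the slots. Origin at the centre of its underside; x along its length
- offcut1: loose grey laminate offcut (two to four are present), 44 by 22 by 8 mm, lying on the slotted plate, too big for the slots. Origin at the centre of its underside; x along its length
- offcut2: loose grey laminate offcut (two to four are present), 44 by 22 by 8 mm, lying on the slotted plate, too big for the slots. Origin at the centre of its underside; x along its length
- offcut3: loose grey laminate offcut (two to four are present), 44 by 22 by 8 mm, lying on the slotted plate, too big for the slots. Origin at the centre of its underside; x along its length
- scraper: scraper block: wooden block with a rubber sole, 36 (x) by 126 (y) by 20 mm, with a handle block 22 (x) by 44 (y) by 46 mm on top (66 mm high in all). Origin at the centre of the sole's underside; y along its length, so it wipes along x. About 0.2 kg
- park: the scraper's parking tray, fixed: shallow black tray 72 (x) by 166 (y) mm, walls 5 mm thick and 10 mm high, floor 5 mm above the bench. Origin on the bench under its centre; the scraper stands in it lengthwise
- solder_reel: bystander, not to be disturbed: solder reel, 60 mm across, 47 mm high
- flux_pot: bystander, not to be disturbed: amber glass flux pot, 68 mm across, 60 mm high
- cleaner: bystander, not to be disturbed: white cleaner bottle, 56 mm across, 130 mm high
Things that resemble listed ones, but are neither listed nor needed, are in the scene too. What is shaped like the offcut2 but blue or red is not meant.

How it is judged:
By the outcome, as a careful person would: the job done as asked, in the order asked, and still so for the second after the job is handed in, with the robot touching nothing.
Of offcut0, offcut1, offcut2, offcut3 only 2 to 4 are there at a start; the rules pass over those that are not, and their reading is None.
Of header0, header1, header2 only 2 to 3 are there at a start; the rules pass over those that are not, and their reading is None.
At some moment in a run one of header0, header1, header2 may be knocked a few centimetres aside while the robot is not near it.
Once in a run the grip may slacken for a moment while it holds something.
It also fails if it takes over 208 s, if anything falls off the work surface, if the arm or the gripper's body presses on something with over 40 N, if the wrist force passes 120 N, or if a joint passes its speed limit or range.

## Robot

A 7-joint arm with a two-finger parallel gripper is mounted at the origin on the work surface. World frame = base frame: x ahead of the robot, y to its left, z up, the work surface at z = 0. Lengths are in m, angles in rad, forces in N, time in s.
With the tool pointing down it reaches from about 0.425 to 0.875 m from the base axis. Payload 8.4 kg.
Tool frame: the origin (TCP) lies midway between the tips of the shut fingers; the grasp point (between the pads) lies 19 mm behind it; z points along the fingers, y is the line along which they close (so a half turn about z gives the same grasp; the last joint's range is limited). The gripper opens to 87 mm and grips with 3 to 60 N. Pads are 19 mm wide; open, the fingers measure 117 mm over their backs; the gripper's body (75 mm by 190 mm) begins 51 mm behind the grasp point.
Start: joints at [1.071, 0.333, 0.04, 1.465, -0.013, 1.343, -0.059], TCP at [0.254, -0.598, 0.223] pointing down, gripper open.
Joint ranges: [-2.58, 2.58], [-0.38, 2.09], [-1.3, 1.39], [0.25, 2.4], [-1.5, 4.64], [0.08, 2.09], [-2.65, 2.65]. Speed limits (rad/s): [2.22, 2.22, 2.79, 2.79, 3.14, 3.14, 3.14].

## Interface

Orientations are given as a rotation vector (axis times angle).
In Python, from workcell import monitor, capture, order gives the robot as it stands.
- The arm moves only by the tool move_arm, never from a script. Its argument "steps" is a list of rows, each an object with "offset": the shift along the tool's x, y, z each as a share of 12 cm, from -1 to 1, a list of three; "delta_rot": the turn, a rotation vector about the tool's x, y, z each as a share of 6 degrees, from -1 to 1, a list of three. In form: [{"offset": [dx, dy, dz], "delta_rot": [ax, ay, az]}, ...]. A call has 1 to 12 rows; each row shifts and turns the commanded pose from where the row before left it, along the tool's axes as they then stand; what a row does not reach is not made up. A row lasts 1/10 s, in which the tool goes at most 50 mm and 8.59 degrees, less where a joint would pass 70% of its speed; a pose out of reach is approached as far as the arm can. A call with a number of a shift or a turn outside -1 to 1 is refused whole. A call with a gripper value outside its range is refused whole. "hand" is the opening, from -1 (shut) to 1 (fully open), set as the call begins (left out, the last holds). The fingers move at their own pace and stop on an object; "grip_force" is the grip in N (left out, the last holds). Time passes only in rows, so rows that do not move let the fingers close. It gives the time, the measured TCP pose, the force, the opening and the grip force at its end, in the units of the state.
- monitor.read_state(): the state, without advancing time (a new reading comes with each control period).
- capture(name): name is "scene" or "top" or "wrist"; returns a dict with "img" (480x640x3 uint8, blue, green, red), "mtx" (3x3 intrinsics, pixels), "T" (4x4, takes a point from camera to world coordinates). Camera axes: x right, y up, looking along -z (the intrinsics and any distortion apply to the point x, -y, -z); pixel columns grow to the right and rows downward; lengths in m; the calibration is good to about 2 mm. The wrist camera is an equidistant fisheye: a pixel r from the principal point sees the ray r / f radians off the axis. A picture is of the moment at which its call begins. There is no depth.
- order.finish_job(): hands the job in; it is judged then, once.
The state is a dict: "time_s": time; "qpos": joint angles; "joint_velocities": joint speeds; "joint_torque": joint torques, N m; "tcp_pos": TCP position; "ee_rot": TCP orientation; "ft_force": force on the tool from outside, world axes, zero at the start; "ft_torque": the same for the moment, N m; "width": opening from 0.0 (shut) to 1.0 (fully open); "grasp_force": force on a finger pad.
Only numpy, scipy, OpenCV 4.12 (cv2) and the standard library are available. Lean on these libraries where they do the work, as an engineer would, in place of code of your own. Each camera call takes 0.05 s, during which the arm holds its last target. There are 200 camera calls.

## Working session

There is one attempt and no reset: what is moved stays moved. The work goes in short steps, Python scripts to look and compute and a tool call to move; the robot and the scene stay as the last step left them, time stands still between calls to the robot, and variables do not carry over. Pictures are saved under pics/ and viewed, at most 14 in all, crops included, and the job is handed in when it is done.

Besides the shell and the picture viewer there is one more tool, called after "Request:" as name([rows], argument=value, ...), one row to a line, values as JSON. move_arm: Moves the arm, as the interface text tells. Shift numbers are shares of 12 cm and turn numbers shares of 6 degrees, none past 1 either way. Its arguments: {"type":"object","properties":{"steps":{"type":"array"},"hand":{"type":"number"},"grip_force":{"type":"number"}},"required":["steps"]}

```bash
ls; mkdir -p pics; python3 - <<'E'
from workcell import monitor, capture, order
import cv2,numpy as np
np.set_printoptions(precision=4,suppress=True)
s=monitor.read_state();print(s)
for n in("scene","top"):
    c=capture(n);cv2.imwrite(f"pics/{n}0.png",c["img"]);print(n,c["mtx"],c["T"],[k for k in c])
E
```

```text
pics
{'time_s': 0.0, 'qpos': array([ 1.0708,  0.3339,  0.0399,  1.4663, -0.0134,  1.3433, -0.0585]), 'joint_velocities': array([ 0.0015, -0.0006, -0.0005, -0.0008, -0.0007, -0.0003, -0.0002]), 'joint_torque': array([ -0.0013, -65.6357,   1.3342, -40.3803,  -0.0597,   0.0449,
         0.0002]), 'tcp_pos': array([ 0.2534, -0.5981,  0.2217]), 'ee_rot': array([-3.0772, -0.625 ,  0.0007]), 'ft_force': array([-0.4855,  0.2264,  0.0309]), 'ft_torque': array([-0.0166,  0.016 ,  0.0205]), 'grasp_force': 0.0, 'width': 0.9978692238600715}
scene [[540.2485   0.     323.0982]
 [  0.     540.2485 239.9907]
 [  0.       0.       1.    ]] [[ 0.8794 -0.3996  0.2587  0.8531]
 [ 0.476   0.7394 -0.4761 -0.5782]
 [-0.001   0.5419  0.8405  1.1351]
 [ 0.      0.      0.      1.    ]] ['img', 'mtx', 'T']
top [[475.8903   0.     318.6771]
 [  0.     475.8903 243.2682]
 [  0.       0.       1.    ]] [[-0.0213  0.9861 -0.1645  0.3813]
 [-0.9997 -0.0225 -0.0051 -0.0229]
 [-0.0087  0.1643  0.9864  1.1219]
 [ 0.      0.      0.      1.    ]] ['img', 'mtx', 'T']
```

View pics/scene0.png

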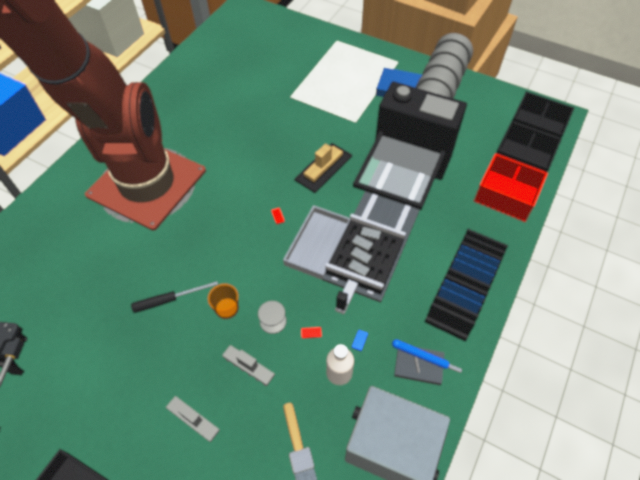

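View pics/top0.png

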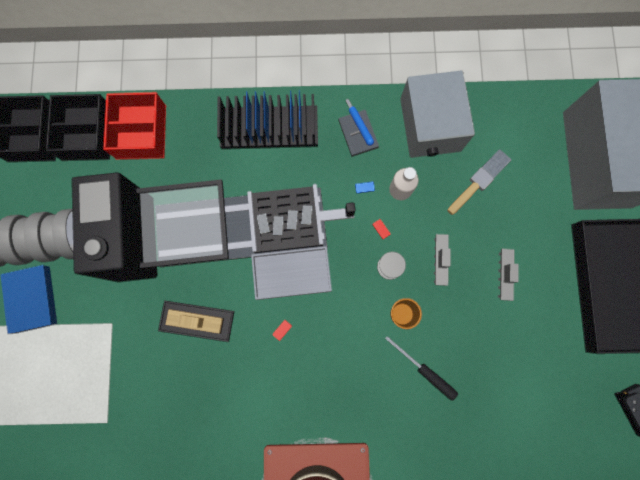

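```bash
cat > h.py <<'E'
from workcell import monitor, capture, order
import cv2,numpy as np
from scipy.spatial.transform import Rotation as R
np.set_printoptions(precision=4,suppress=True)
def w(c,u,v,z):
    "pixel -> world point at height z (pinhole cameras)"
    K,T=c["mtx"],c["T"]
    d=T[:3,:3]@np.array([(u-K[0,2])/K[0,0],-(v-K[1,2])/K[1,1],-1.]);o=T[:3,3]
    return o+d*(z-o[2])/d[2]
def px(c,p):
    q=c["T"][:3,:3].T@(np.asarray(p,float)-c["T"][:3,3]);K=c["mtx"]
    return np.array([K[0,2]-K[0,0]*q[0]/q[2],K[1,2]+K[1,1]*q[1]/q[2]])
def rect(c,x0,x1,y0,y1,z,s):
    "warp to world plane z: image up=+x, right=-y, s px per m"
    P=[(x1,y1),(x1,y0),(x0,y0),(x0,y1)]
    src=np.float32([px(c,(a,b,z)) for a,b in P])
    W,H=int((y1-y0)*s),int((x1-x0)*s)
    M=cv2.getPerspectiveTransform(src,np.float32([(0,0),(W,0),(W,H),(0,H)]))
    return cv2.warpPerspective(c["img"],M,(W,H),flags=cv2.INTER_CUBIC)
E
python3 - <<'E'
from h import *
c=capture("top")
for n,u,v,z in[("plate",286,219,.045),("tray",291,273,.026),("park",197,321,.01),("h0",442,260,.024),("h1",508,275,.024),("btn",95,248,.21),("post",350,209,.09),("reel",392,266,.047),("flux",406,314,.06),("cleaner",404,180,.1)]:
    p=w(c,u,v,z);print(n,p,np.hypot(*p[:2]))
# three rectified crops
def grid(im,x1,y1,s,st=.02):
    im=im.copy();H,W=im.shape[:2]
    for k in range(-60,100):
        a=k*st
        r=int((x1-a)*s);q=int((y1-a)*s)
        if 0<=r<H: cv2.line(im,(0,r),(W,r),(0,255,255),1);cv2.putText(im,f"{a*100:.0f}",(0,r),0,.35,(255,255,255),1)
        if 0<=q<W: cv2.line(im,(q,0),(q,H),(0,255,255),1);cv2.putText(im,f"{a*100:.0f}",(q,10),0,.35,(255,255,255),1)
    return im
A=grid(rect(c,.40,.76,-.14,.18,.045,1250),.76,.18,1250)
B=grid(rect(c,.40,.60,-.56,-.20,.024,1100),.60,-.20,1100)
C=grid(rect(c,.28,.50,.1,.42,.02,1100),.50,.42,1100)
cv2.imwrite("pics/A.png",A)
o=np.zeros((465,800,3),np.uint8);o[:B.shape[0],:B.shape[1]]=B;o[222:222+C.shape[0],400:752]=C;cv2.imwrite("pics/BC.png",o)
E
```

```text
plate [0.6195 0.0571 0.045 ] 0.6221649747169699
tray [0.4958 0.0482 0.026 ] 0.4981715303615292
park [0.391  0.2678 0.01  ] 0.4739711451412983
h0 [ 0.5185 -0.3025  0.024 ] 0.6002805304454604
h1 [ 0.4803 -0.452   0.024 ] 0.6595303745850062
btn [0.5339 0.4175 0.21  ] 0.6777820196155071
post [ 0.629  -0.0889  0.09  ] 0.6352624218580754
reel [ 0.5045 -0.1826  0.047 ] 0.5364993424596859
flux [ 0.396  -0.2065  0.06  ] 0.4465861361732683
cleaner [ 0.6899 -0.2103  0.1   ] 0.7212468792253316Traceback (most recent call last):
  File "<stdin>", line 18, in <module>
ValueError: could not broadcast input array from shape (241,351,3) into shape (241,352,3)
```

View pics/A.png

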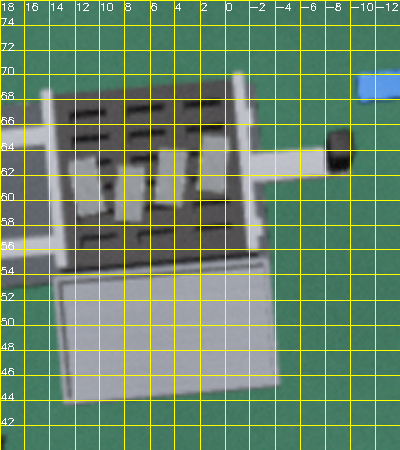

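```bash
cat >> h.py <<'E'
def grid(im,x1,y1,s,st=.02):
    im=im.copy();H,W=im.shape[:2]
    for k in range(-60,100):
        a=k*st
        r=int((x1-a)*s);q=int((y1-a)*s)
        if 0<=r<H: cv2.line(im,(0,r),(W,r),(0,255,255),1);cv2.putText(im,f"{a*100:.0f}",(0,r),0,.35,(255,255,255),1)
        if 0<=q<W: cv2.line(im,(q,0),(q,H),(0,255,255),1);cv2.putText(im,f"{a*100:.0f}",(q,10),0,.35,(255,255,255),1)
    return im
E
python3 - <<'E'
from h import *
c=capture("top")
B=grid(rect(c,.40,.60,-.56,-.20,.024,1100),.60,-.20,1100)
C=grid(rect(c,.28,.50,.1,.42,.02,1100),.50,.42,1100)
o=np.zeros((465,800,3),np.uint8);o[:B.shape[0],:B.shape[1]]=B;o[222:222+C.shape[0],400:400+C.shape[1]]=C;cv2.imwrite("pics/BC.png",o)
E
```

```text
(no output)
```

View pics/BC.png

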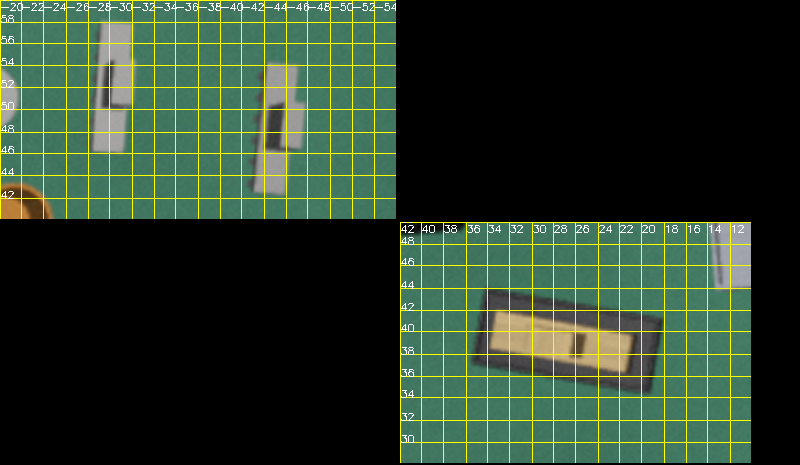

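```bash
cat >> h.py <<'E'
def pose(yaw): # tool pointing down, tool y at world angle yaw (deg)
    a=np.radians(yaw);y=np.array([np.cos(a),np.sin(a),0]);z=np.array([0,0,-1.])
    return R.from_matrix(np.c_[np.cross(y,z),y,z])
def plan(wps,step=.04,nd=2,dry=None):
    s=monitor.read_state();p=s["tcp_pos"].copy();r=R.from_rotvec(s["ee_rot"])
    y=r.as_matrix()[:,1];print("at",p,"yaw",np.degrees(np.arctan2(y[1],y[0])))
    for x,yy,z,yaw in wps:
        t=np.array([x,yy,z]);rt=pose(yaw)
        n=max(1,int(np.ceil(np.linalg.norm(t-p)/step-1e-6)),int(np.ceil(np.degrees((r.inv()*rt).magnitude())/5.9-1e-6)))
        print("->",t,yaw,n)
        for k in range(n,0,-1):
            o=np.round(r.inv().apply((t-p)/k)/.12,nd)
            d=np.round((r.inv()*rt).as_rotvec()/k/np.radians(6),nd)
            p=p+r.apply(o*.12);r=r*R.from_rotvec(d*np.radians(6))
            print('{"offset":%s,"delta_rot":%s},'%((o+0.).tolist(),(d+0.).tolist()))
def ww(c,u,v,z):
    "wrist fisheye pixel -> world at height z"
    K,T=c["mtx"],c["T"];a,b=(u-K[0,2])/K[0,0],(v-K[1,2])/K[1,1];th=np.hypot(a,b)
    d=T[:3,:3]@np.array([np.sin(th)*a/max(th,1e-9),-np.sin(th)*b/max(th,1e-9),-np.cos(th)])
    o=T[:3,3];return o+d*(z-o[2])/d[2]
def wrect(c,x0,x1,y0,y1,z,s):
    "wrist fisheye -> world plane z; image up=+x, right=-y"
    K,T=c["mtx"],c["T"];W,H=int((y1-y0)*s),int((x1-x0)*s)
    X,Y=np.meshgrid(np.arange(H),np.arange(W),indexing="ij")
    P=np.stack([x1-(X+.5)/s,y1-(Y+.5)/s,np.full(X.shape,z)],-1)-T[:3,3]
    q=P@T[:3,:3];rr=np.hypot(q[...,0],q[...,1]);th=np.arctan2(rr,-q[...,2]);k=th/np.maximum(rr,1e-9)
    return cv2.remap(c["img"],np.float32(K[0,2]+K[0,0]*k*q[...,0]),np.float32(K[1,2]-K[1,1]*k*q[...,1]),cv2.INTER_CUBIC)
E
python3 - <<'E'
from h import *
plan([(.45,-.25,.28,-30),(.55,.05,.28,5)],.045)
c=capture("wrist");T=c["T"];s=monitor.read_state();r=R.from_rotvec(s["ee_rot"])
print(c["mtx"],T,r.inv().apply(T[:3,3]-s["tcp_pos"]),r.as_matrix().T@T[:3,:3])
E
```

```text
at [ 0.2535 -0.5982  0.222 ] yaw -67.03754894812107
-> [ 0.45 -0.25  0.28] -30 9
{"offset":[0.29, -0.23, -0.05],"delta_rot":[0.0, 0.0, -0.69]},
{"offset":[0.31, -0.2, -0.05],"delta_rot":[0.0, 0.0, -0.69]},
{"offset":[0.32, -0.18, -0.05],"delta_rot":[0.0, 0.0, -0.68]},
{"offset":[0.34, -0.16, -0.06],"delta_rot":[0.0, 0.0, -0.69]},
{"offset":[0.35, -0.13, -0.05],"delta_rot":[0.0, 0.0, -0.68]},
{"offset":[0.35, -0.11, -0.06],"delta_rot":[0.0, 0.0, -0.69]},
{"offset":[0.36, -0.08, -0.05],"delta_rot":[0.0, 0.0, -0.68]},
{"offset":[0.37, -0.06, -0.06],"delta_rot":[0.0, 0.0, -0.69]},
{"offset":[0.37, -0.03, -0.05],"delta_rot":[-0.01, -0.01, -0.68]},
-> [0.55 0.05 0.28] 5 8
{"offset":[0.32, -0.07, 0.0],"delta_rot":[0.0, 0.0, -0.73]},
{"offset":[0.33, -0.04, 0.0],"delta_rot":[0.0, 0.0, -0.73]},
{"offset":[0.33, -0.02, 0.0],"delta_rot":[0.0, 0.0, -0.73]},
{"offset":[0.33, 0.01, 0.0],"delta_rot":[0.0, 0.0, -0.73]},
{"offset":[0.33, 0.03, 0.0],"delta_rot":[0.0, 0.0, -0.73]},
{"offset":[0.32, 0.06, 0.0],"delta_rot":[0.0, 0.0, -0.73]},
{"offset":[0.32, 0.09, 0.0],"delta_rot":[0.0, 0.0, -0.73]},
{"offset":[0.3, 0.11, 0.0],"delta_rot":[0.0, 0.0, -0.73]},
[[371.6483   0.     321.9617]
 [  0.     371.6483 233.3536]
 [  0.       0.       1.    ]] [[ 0.3902  0.8885  0.2415  0.319 ]
 [-0.9207  0.3769  0.1008 -0.5718]
 [-0.0014 -0.2617  0.9652  0.3846]
 [ 0.      0.      0.      1.    ]] [ 0.0706  0.001  -0.1625] [[ 0.      0.9652  0.2616]
 [ 1.     -0.0002  0.0006]
 [ 0.0006  0.2616 -0.9652]]
```

Request:
move_arm([
  {"offset": [0.29,-0.23,-0.05],"delta_rot": [0,0,-0.69]},
  {"offset": [0.31,-0.2,-0.05],"delta_rot": [0,0,-0.69]},
  {"offset": [0.32,-0.18,-0.05],"delta_rot": [0,0,-0.68]},
  {"offset": [0.34,-0.16,-0.06],"delta_rot": [0,0,-0.69]},
  {"offset": [0.35,-0.13,-0.05],"delta_rot": [0,0,-0.68]},
  {"offset": [0.35,-0.11,-0.06],"delta_rot": [0,0,-0.69]},
  {"offset": [0.36,-0.08,-0.05],"delta_rot": [0,0,-0.68]},
  {"offset": [0.37,-0.06,-0.06],"delta_rot": [0,0,-0.69]},
  {"offset": [0.37,-0.03,-0.05],"delta_rot": [0,0,-0.68]},
], hand=1, grip_force=30)

```text
time_s: 1.15
tcp_pos: [0.451, -0.248, 0.2807]
ee_rot: [2.718, 1.574, 0.0]
ft_force: [2.0, -0.6, 0.7]
width: 1.0
grasp_force: 0.0
```

Request:
move_arm([
  {"offset": [0.32,-0.07,0],"delta_rot": [0,0,-0.73]},
  {"offset": [0.33,-0.04,0],"delta_rot": [0,0,-0.73]},
  {"offset": [0.33,-0.02,0],"delta_rot": [0,0,-0.73]},
  {"offset": [0.33,0.01,0],"delta_rot": [0,0,-0.73]},
  {"offset": [0.33,0.03,0],"delta_rot": [0,0,-0.73]},
  {"offset": [0.32,0.06,0],"delta_rot": [0,0,-0.73]},
  {"offset": [0.32,0.09,0],"delta_rot": [0,0,-0.73]},
  {"offset": [0.3,0.11,0],"delta_rot": [0,0,-0.73]},
  {"offset": [0,0,0],"delta_rot": [0,0,0]},
  {"offset": [0,0,0],"delta_rot": [0,0,0]},
])

```text
time_s: 2.15
tcp_pos: [0.5506, 0.0501, 0.2799]
ee_rot: [-2.12, -2.318, 0.0]
ft_force: [-0.7, -1.2, -0.1]
width: 0.999
grasp_force: 0.0
```

```bash
python3 - <<'E'
from h import *
c=capture("wrist")
np.savez("w1.npz",**c)
s=monitor.read_state();print(s["tcp_pos"],s["ee_rot"],s["qpos"],s["time_s"])
A=wrect(c,.43,.75,-.12,.28,.045,1900)
cv2.imwrite("pics/w1.png",grid(A,.75,.28,1900))
E
```

```text
[0.5505 0.0487 0.2799] [-2.123  -2.3155  0.0011] [ 0.3618  0.1559 -0.5934  1.5906  0.0882  1.4226 -0.1524] 2.2
```

View pics/w1.png

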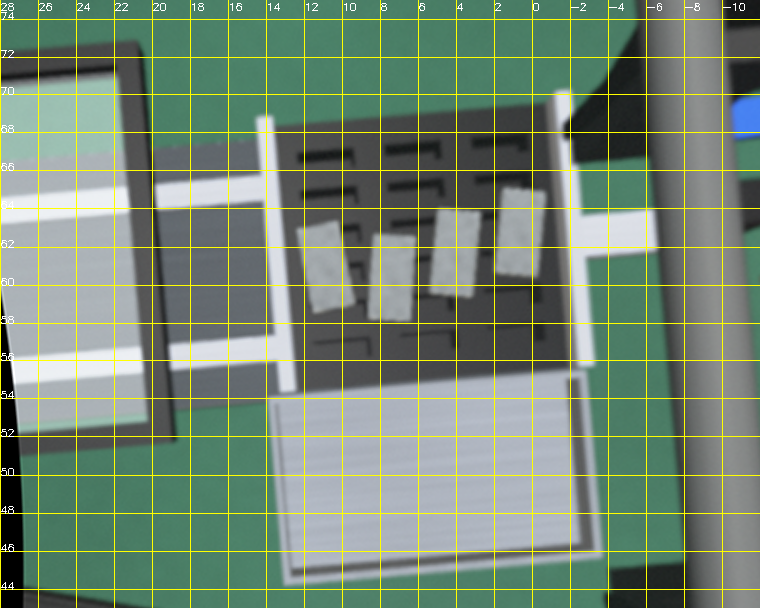

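```bash
python3 - <<'E'
from h import *
plan([(.391,.272,.18,-9.3)],.04)
plan([(.391,.272,.18,-9.3),(.391,.272,.035,-9.3)],.04)
E
```

```text
at [0.5505 0.0487 0.2799] yaw 4.9661026526021
-> [0.391 0.272 0.18 ] -9.3 8
{"offset":[0.25, -0.15, 0.1],"delta_rot":[0.0, 0.0, 0.3]},
{"offset":[0.24, -0.15, 0.1],"delta_rot":[0.0, 0.0, 0.3]},
{"offset":[0.24, -0.16, 0.11],"delta_rot":[0.0, 0.0, 0.3]},
{"offset":[0.23, -0.17, 0.1],"delta_rot":[0.0, 0.0, 0.3]},
{"offset":[0.22, -0.17, 0.11],"delta_rot":[0.0, 0.0, 0.29]},
{"offset":[0.22, -0.18, 0.1],"delta_rot":[0.0, 0.0, 0.3]},
{"offset":[0.22, -0.19, 0.11],"delta_rot":[0.0, 0.0, 0.29]},
{"offset":[0.21, -0.2, 0.1],"delta_rot":[0.0, 0.0, 0.3]},
at [0.5505 0.0487 0.2799] yaw 4.9661026526021
-> [0.391 0.272 0.18 ] -9.3 8
{"offset":[0.25, -0.15, 0.1],"delta_rot":[0.0, 0.0, 0.3]},
{"offset":[0.24, -0.15, 0.1],"delta_rot":[0.0, 0.0, 0.3]},
{"offset":[0.24, -0.16, 0.11],"delta_rot":[0.0, 0.0, 0.3]},
{"offset":[0.23, -0.17, 0.1],"delta_rot":[0.0, 0.0, 0.3]},
{"offset":[0.22, -0.17, 0.11],"delta_rot":[0.0, 0.0, 0.29]},
{"offset":[0.22, -0.18, 0.1],"delta_rot":[0.0, 0.0, 0.3]},
{"offset":[0.22, -0.19, 0.11],"delta_rot":[0.0, 0.0, 0.29]},
{"offset":[0.21, -0.2, 0.1],"delta_rot":[0.0, 0.0, 0.3]},
-> [0.391 0.272 0.035] -9.3 4
{"offset":[0.0, 0.0, 0.3],"delta_rot":[0.0, 0.0, 0.0]},
{"offset":[0.0, 0.0, 0.3],"delta_rot":[0.0, 0.0, 0.0]},
{"offset":[0.0, 0.0, 0.31],"delta_rot":[0.0, 0.0, 0.0]},
{"offset":[0.0, 0.0, 0.3],"delta_rot":[0.0, 0.0, 0.0]},
```

Request:
move_arm([
  {"offset": [0.25,-0.15,0.1],"delta_rot": [0,0,0.3]},
  {"offset": [0.24,-0.15,0.1],"delta_rot": [0,0,0.3]},
  {"offset": [0.24,-0.16,0.11],"delta_rot": [0,0,0.3]},
  {"offset": [0.23,-0.17,0.1],"delta_rot": [0,0,0.3]},
  {"offset": [0.22,-0.17,0.11],"delta_rot": [0,0,0.29]},
  {"offset": [0.22,-0.18,0.1],"delta_rot": [0,0,0.3]},
  {"offset": [0.22,-0.19,0.11],"delta_rot": [0,0,0.29]},
  {"offset": [0.21,-0.2,0.1],"delta_rot": [0,0,0.3]},
  {"offset": [0,0,0],"delta_rot": [0,0,0]},
  {"offset": [0,0,0],"delta_rot": [0,0,0]},
])

```text
time_s: 3.2
tcp_pos: [0.3909, 0.2721, 0.1805]
ee_rot: [2.393, 2.034, -0.001]
ft_force: [-0.5, 0.1, 1.0]
width: 1.002
grasp_force: 0.0
```

```bash
python3 - <<'E'
from h import *
c=capture("wrist")
s=monitor.read_state();print(s["tcp_pos"],s["ee_rot"],s["qpos"],s["time_s"])
A=wrect(c,.30,.48,.16,.38,.071,1700)
cv2.imwrite("pics/w2.png",grid(A,.48,.38,1700))
E
```

```text
[0.3916 0.2716 0.1807] [ 2.3949  2.0318 -0.    ] [ 0.096   0.06   -0.8107  1.8951  0.0475  1.2055 -0.8945] 3.25
```

View pics/w2.png

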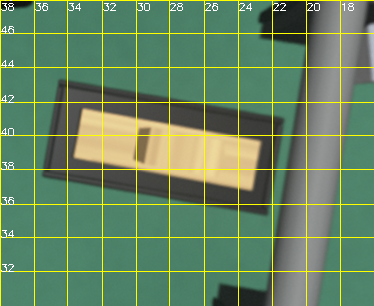

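Request:
move_arm([
  {"offset": [0,0,0.3],"delta_rot": [0,0,0]},
  {"offset": [0,0,0.3],"delta_rot": [0,0,0]},
  {"offset": [0,0,0.3],"delta_rot": [0,0,0]},
  {"offset": [0,0,0.2],"delta_rot": [0,0,0]},
  {"offset": [0,0,0.1],"delta_rot": [0,0,0]},
  {"offset": [0,0,0],"delta_rot": [0,0,0]},
])

```text
time_s: 3.85
tcp_pos: [0.3908, 0.2717, 0.0356]
ee_rot: [-2.395, -2.032, 0.003]
ft_force: [-0.1, -0.3, -0.2]
width: 1.001
grasp_force: 0.0
```

Request:
move_arm([
  {"offset": [0,0,0],"delta_rot": [0,0,0]},
  {"offset": [0,0,0],"delta_rot": [0,0,0]},
  {"offset": [0,0,0],"delta_rot": [0,0,0]},
  {"offset": [0,0,0],"delta_rot": [0,0,0]},
  {"offset": [0,0,0],"delta_rot": [0,0,0]},
  {"offset": [0,0,0],"delta_rot": [0,0,0]},
  {"offset": [0,0,0],"delta_rot": [0,0,0]},
  {"offset": [0,0,0],"delta_rot": [0,0,0]},
], hand=-1, grip_force=40)

```text
time_s: 4.65
tcp_pos: [0.3906, 0.2732, 0.0366]
ee_rot: [-2.393, -2.035, 0.0]
ft_force: [0.7, 0.1, -0.5]
width: 0.353
grasp_force: 0.0
```

```bash
python3 - <<'E'
from h import *
s=monitor.read_state();print(s["width"]*87,s["grasp_force"],s["tcp_pos"],s["ft_force"])
a=np.radians(4.7);X=np.array([np.cos(a),np.sin(a)]);o=np.array([.6197,.0572])
S=o+X*.056
plan([(.391,.272,.14,-9.3),(.47,.20,.16,-2),(*S,.16,4.7)],.04)
E
```

```text
30.723969038416325 0.0 [0.3906 0.2732 0.0366] [ 0.7325  0.1084 -0.4541]
at [0.3906 0.2732 0.0366] yaw -9.252564563361547
-> [0.391 0.272 0.14 ] -9.3 3
{"offset":[0.0, 0.0, -0.29],"delta_rot":[0.0, 0.0, 0.0]},
{"offset":[0.0, 0.0, -0.29],"delta_rot":[0.0, 0.0, 0.0]},
{"offset":[-0.01, 0.0, -0.28],"delta_rot":[0.0, 0.0, 0.01]},
-> [0.47 0.2  0.16] -2 3
{"offset":[-0.16, 0.25, -0.06],"delta_rot":[0.0, 0.0, -0.41]},
{"offset":[-0.17, 0.24, -0.05],"delta_rot":[0.0, 0.0, -0.4]},
{"offset":[-0.19, 0.24, -0.06],"delta_rot":[0.0, 0.0, -0.41]},
-> [0.6755 0.0618 0.16  ] 4.7 7
{"offset":[-0.16, 0.25, 0.0],"delta_rot":[0.0, 0.0, -0.16]},
{"offset":[-0.16, 0.25, 0.0],"delta_rot":[0.0, 0.0, -0.16]},
{"offset":[-0.16, 0.24, 0.0],"delta_rot":[0.0, 0.0, -0.16]},
{"offset":[-0.17, 0.24, 0.0],"delta_rot":[0.0, 0.0, -0.16]},
{"offset":[-0.17, 0.24, 0.0],"delta_rot":[0.0, 0.0, -0.16]},
{"offset":[-0.17, 0.24, 0.0],"delta_rot":[0.0, 0.0, -0.16]},
{"offset":[-0.18, 0.23, 0.0],"delta_rot":[0.0, 0.0, -0.16]},
```

Request:
move_arm([
  {"offset": [0,0,0],"delta_rot": [0,0,0]},
  {"offset": [0,0,0],"delta_rot": [0,0,0]},
  {"offset": [0,0,0],"delta_rot": [0,0,0]},
  {"offset": [0,0,0],"delta_rot": [0,0,0]},
])

```text
time_s: 5.05
tcp_pos: [0.3906, 0.2731, 0.0365]
ee_rot: [-2.393, -2.035, 0.0]
ft_force: [0.4, 0.5, -0.8]
width: 0.252
grasp_force: 39.9
```

```bash
python3 - <<'E'
from h import *
s=monitor.read_state();print(s["width"]*87,s["grasp_force"],s["tcp_pos"],s["ft_force"])
a=np.radians(4.7);X=np.array([np.cos(a),np.sin(a)]);o=np.array([.6197,.0572])
S=o+X*.056
plan([(.391,.272,.10,-9.3),(.47,.12,.18,0),(*S,.18,4.7)],.04)
E
```

```text
21.887452599258342 39.85011141747236 [0.3906 0.2731 0.0365] [ 0.3941  0.5236 -0.7938]
at [0.3906 0.2731 0.0365] yaw -9.259280470180274
-> [0.391 0.272 0.1  ] -9.3 2
{"offset":[0.0, 0.0, -0.26],"delta_rot":[0.0, 0.0, 0.0]},
{"offset":[-0.01, 0.0, -0.27],"delta_rot":[0.0, 0.0, 0.01]},
-> [0.47 0.12 0.18] 0 5
{"offset":[-0.23, 0.17, -0.13],"delta_rot":[0.0, 0.0, -0.31]},
{"offset":[-0.23, 0.16, -0.13],"delta_rot":[0.0, 0.0, -0.31]},
{"offset":[-0.24, 0.16, -0.14],"delta_rot":[0.0, 0.0, -0.31]},
{"offset":[-0.24, 0.15, -0.13],"delta_rot":[0.0, 0.0, -0.31]},
{"offset":[-0.25, 0.14, -0.14],"delta_rot":[0.0, 0.0, -0.31]},
-> [0.6755 0.0618 0.18  ] 4.7 6
{"offset":[-0.08, 0.29, 0.0],"delta_rot":[0.0, 0.0, -0.13]},
{"offset":[-0.09, 0.28, 0.0],"delta_rot":[0.0, 0.0, -0.13]},
{"offset":[-0.09, 0.28, 0.0],"delta_rot":[0.0, 0.0, -0.13]},
{"offset":[-0.09, 0.28, 0.0],"delta_rot":[0.0, 0.0, -0.13]},
{"offset":[-0.1, 0.28, 0.0],"delta_rot":[0.0, 0.0, -0.13]},
{"offset":[-0.1, 0.29, 0.0],"delta_rot":[0.0, 0.0, -0.14]},
```

Request:
move_arm([
  {"offset": [0,0,-0.26],"delta_rot": [0,0,0]},
  {"offset": [0,0,-0.27],"delta_rot": [0,0,0]},
  {"offset": [-0.23,0.17,-0.13],"delta_rot": [0,0,-0.31]},
  {"offset": [-0.23,0.16,-0.13],"delta_rot": [0,0,-0.31]},
  {"offset": [-0.24,0.16,-0.14],"delta_rot": [0,0,-0.31]},
  {"offset": [-0.24,0.15,-0.13],"delta_rot": [0,0,-0.31]},
  {"offset": [-0.25,0.14,-0.14],"delta_rot": [0,0,-0.31]},
  {"offset": [0,0,0],"delta_rot": [0,0,0]},
])

```text
time_s: 5.85
tcp_pos: [0.4729, 0.1172, 0.1822]
ee_rot: [2.225, 2.214, 0.002]
ft_force: [-0.1, 0.4, -2.8]
width: 0.252
grasp_force: 39.8
```

Request:
move_arm([
  {"offset": [-0.08,0.29,0],"delta_rot": [0,0,-0.13]},
  {"offset": [-0.09,0.28,0],"delta_rot": [0,0,-0.13]},
  {"offset": [-0.09,0.28,0],"delta_rot": [0,0,-0.13]},
  {"offset": [-0.09,0.28,0],"delta_rot": [0,0,-0.13]},
  {"offset": [-0.1,0.28,0],"delta_rot": [0,0,-0.13]},
  {"offset": [-0.1,0.28,0],"delta_rot": [0,0,-0.14]},
  {"offset": [0,0,0],"delta_rot": [0,0,0]},
  {"offset": [0,0,0],"delta_rot": [0,0,0]},
])

```text
time_s: 6.65
tcp_pos: [0.6748, 0.0635, 0.179]
ee_rot: [-2.125, -2.31, 0.001]
ft_force: [-1.0, 0.6, -1.9]
width: 0.247
grasp_force: 39.8
```

```bash
python3 - <<'E'
from h import *
s=monitor.read_state();print(s["width"]*87,s["grasp_force"],s["ft_force"])
a=np.radians(4.7);X=np.array([np.cos(a),np.sin(a)]);o=np.array([.6197,.0572])
S=o+X*.056
plan([(*S,.079,4.7)],.03,3)
c=capture("wrist");cv2.imwrite("pics/w3.png",grid(wrect(c,.52,.76,-.08,.22,.16,1700),.76,.22,1700))
E
```

```text
21.48000182253675 39.84923707321286 [-0.9789  0.5568 -1.8742]
at [0.6748 0.0635 0.179 ] yaw 4.766760577004154
-> [0.6755 0.0618 0.079 ] 4.7 4
{"offset":[-0.004, 0.002, 0.208],"delta_rot":[-0.006, -0.003, 0.003]},
{"offset":[-0.004, 0.001, 0.209],"delta_rot":[-0.006, -0.003, 0.003]},
{"offset":[-0.004, 0.001, 0.208],"delta_rot":[-0.005, -0.003, 0.003]},
{"offset":[-0.003, 0.002, 0.209],"delta_rot":[-0.006, -0.003, 0.002]},
```

View pics/w3.png

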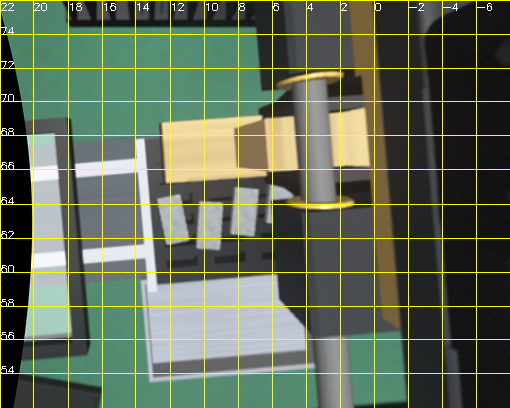

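Request:
move_arm([
  {"offset": [-0.02,0,0.208],"delta_rot": [0,0,0]},
  {"offset": [-0.02,0,0.208],"delta_rot": [0,0,0]},
  {"offset": [0,0,0.208],"delta_rot": [0,0,0]},
  {"offset": [0,0,0.208],"delta_rot": [0,0,0]},
  {"offset": [0,0,0.01],"delta_rot": [0,0,0]},
  {"offset": [0,0,0.01],"delta_rot": [0,0,0]},
  {"offset": [0,0,0],"delta_rot": [0,0,0]},
])

```text
time_s: 7.4
tcp_pos: [0.6757, 0.0586, 0.0797]
ee_rot: [2.126, 2.312, 0.001]
ft_force: [0.5, 0.5, -1.5]
width: 0.25
grasp_force: 39.9
```

Request:
move_arm([
  {"offset": [0,0,0.01],"delta_rot": [0,0,0]},
  {"offset": [0,0,0],"delta_rot": [0,0,0]},
  {"offset": [0,0,0.008],"delta_rot": [0,0,0]},
  {"offset": [0,0,0],"delta_rot": [0,0,0]},
])

```text
time_s: 7.8
tcp_pos: [0.6755, 0.0581, 0.0762]
ee_rot: [-2.127, -2.312, 0.0]
ft_force: [1.1, 0.4, -2.1]
width: 0.255
grasp_force: 39.9
```

Request:
move_arm([
  {"offset": [0,-0.08,0],"delta_rot": [0,0,0]},
  {"offset": [0,-0.08,0],"delta_rot": [0,0,0]},
  {"offset": [0,-0.08,0],"delta_rot": [0,0,0]},
  {"offset": [0,-0.08,0],"delta_rot": [0,0,0]},
  {"offset": [0,-0.08,0],"delta_rot": [0,0,0]},
  {"offset": [0,-0.08,0],"delta_rot": [0,0,0]},
  {"offset": [0,-0.08,0],"delta_rot": [0,0,0]},
  {"offset": [0,-0.08,0],"delta_rot": [0,0,0]},
  {"offset": [0,-0.08,0],"delta_rot": [0,0,0]},
  {"offset": [0,0,0],"delta_rot": [0,0,0]},
])

```text
time_s: 8.8
tcp_pos: [0.5883, 0.0508, 0.0763]
ee_rot: [2.127, 2.312, -0.001]
ft_force: [0.2, -0.6, -2.1]
width: 0.248
grasp_force: 39.9
```

```bash
python3 - <<'E'
from h import *
s=monitor.read_state();print(s["width"]*87,s["grasp_force"],s["ft_force"],s["ft_torque"])
o=np.array([.6197,.0572]);a=np.radians(4.7);d=s["tcp_pos"][:2]-o
print("station",d@[np.cos(a),np.sin(a)],d@[-np.sin(a),np.cos(a)],s["tcp_pos"])
c=capture("wrist");A=wrect(c,.43,.73,-.06,.20,.06,1500)
t=capture("top");B=rect(t,.43,.73,-.06,.20,.045,1500)
cv2.imwrite("pics/w4.png",np.hstack([A,B]))
E
```

```text
21.601665634706922 39.94368602056056 [ 0.1669 -0.6328 -2.0781] [-0.0178 -0.1205  0.0046]
station -0.03179241712208557 -0.0038026244487793306 [0.5883 0.0508 0.0763]
```

View pics/w4.png

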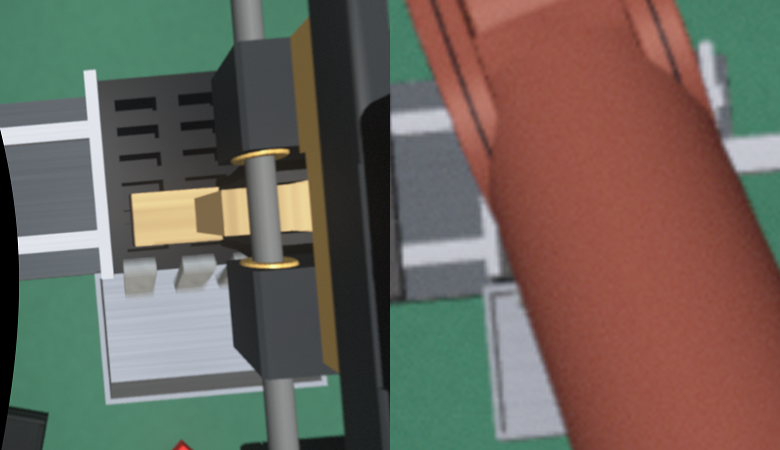

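Request:
move_arm([
  {"offset": [0,-0.08,0],"delta_rot": [0,0,0]},
  {"offset": [0,-0.08,0],"delta_rot": [0,0,0]},
  {"offset": [0,-0.08,0],"delta_rot": [0,0,0]},
  {"offset": [0,-0.08,0],"delta_rot": [0,0,0]},
  {"offset": [0,-0.08,0],"delta_rot": [0,0,0]},
  {"offset": [0,-0.08,0],"delta_rot": [0,0,0]},
  {"offset": [0,0,0],"delta_rot": [0,0,0]},
  {"offset": [0,0,-0.3],"delta_rot": [0,0,0]},
  {"offset": [0,0,-0.3],"delta_rot": [0,0,0]},
  {"offset": [0,0,-0.3],"delta_rot": [0,0,0]},
  {"offset": [0,0,0],"delta_rot": [0,0,0]},
])

```text
time_s: 10.0
tcp_pos: [0.535, 0.0468, 0.1893]
ee_rot: [2.123, 2.308, 0.009]
ft_force: [0.3, 1.2, -1.1]
width: 0.249
grasp_force: 39.9
```

```bash
python3 - <<'E'
from h import *
s=monitor.read_state();print(s["width"]*87,s["grasp_force"],s["tcp_pos"])
plan([(.46,.12,.18,0),(.391,.273,.12,-9.3)],.04)
E
```

```text
21.66024110459081 39.943623254075646 [0.535  0.0468 0.1893]
at [0.535  0.0468 0.1893] yaw 4.787117567226834
-> [0.46 0.12 0.18] 0 3
{"offset":[0.22, -0.19, 0.02],"delta_rot":[0.03, 0.0, 0.27]},
{"offset":[0.21, -0.2, 0.03],"delta_rot":[0.02, 0.0, 0.26]},
{"offset":[0.21, -0.2, 0.02],"delta_rot":[0.03, 0.0, 0.27]},
-> [0.391 0.273 0.12 ] -9.3 5
{"offset":[0.26, -0.12, 0.1],"delta_rot":[0.0, 0.0, 0.31]},
{"offset":[0.25, -0.12, 0.1],"delta_rot":[0.0, 0.0, 0.31]},
{"offset":[0.25, -0.13, 0.1],"delta_rot":[0.0, 0.0, 0.31]},
{"offset":[0.24, -0.14, 0.1],"delta_rot":[0.0, 0.0, 0.31]},
{"offset":[0.24, -0.15, 0.1],"delta_rot":[0.0, 0.0, 0.31]},
```

Request:
move_arm([
  {"offset": [0.22,-0.19,0.02],"delta_rot": [0.03,0,0.27]},
  {"offset": [0.21,-0.2,0.03],"delta_rot": [0.02,0,0.26]},
  {"offset": [0.21,-0.2,0.02],"delta_rot": [0.03,0,0.27]},
  {"offset": [0.26,-0.12,0.1],"delta_rot": [0,0,0.31]},
  {"offset": [0.25,-0.12,0.1],"delta_rot": [0,0,0.31]},
  {"offset": [0.25,-0.13,0.1],"delta_rot": [0,0,0.31]},
  {"offset": [0.24,-0.14,0.1],"delta_rot": [0,0,0.31]},
  {"offset": [0.24,-0.15,0.1],"delta_rot": [0,0,0.31]},
  {"offset": [0,0,0],"delta_rot": [0,0,0]},
  {"offset": [0,0,0],"delta_rot": [0,0,0]},
])

```text
time_s: 11.0
tcp_pos: [0.3865, 0.273, 0.1159]
ee_rot: [-2.388, -2.033, 0.012]
ft_force: [-0.3, -0.5, -2.7]
width: 0.247
grasp_force: 39.9
```

```bash
python3 - <<'E'
from h import *
s=monitor.read_state();print(s["width"]*87,s["grasp_force"])
plan([(.391,.272,.06,-9.3),(.391,.272,.039,-9.3)],.03,3)
t=capture("top");A=rect(t,.42,.72,-.10,.17,.045,1300)
c=capture("scene");i=c["img"][180:320,260:430]
i=cv2.resize(i,None,fx=2.4,fy=2.4,interpolation=cv2.INTER_CUBIC)
o=np.zeros((max(len(A),len(i)),A.shape[1]+i.shape[1],3),np.uint8);o[:len(A),:A.shape[1]]=A;o[:len(i),A.shape[1]:]=i
cv2.imwrite("pics/t5.png",o)
E
```

```text
21.46481456555494 39.94367136619985
at [0.3865 0.273  0.1159] yaw -9.177605935881514
-> [0.391 0.272 0.06 ] -9.3 2
{"offset":[-0.001, 0.021, 0.233],"delta_rot":[-0.044, 0.01, 0.01]},
{"offset":[-0.001, 0.021, 0.232],"delta_rot":[-0.045, 0.009, 0.01]},
-> [0.391 0.272 0.039] -9.3 1
{"offset":[0.0, 0.0, 0.175],"delta_rot":[0.0, 0.0, 0.0]},
```

View pics/t5.png

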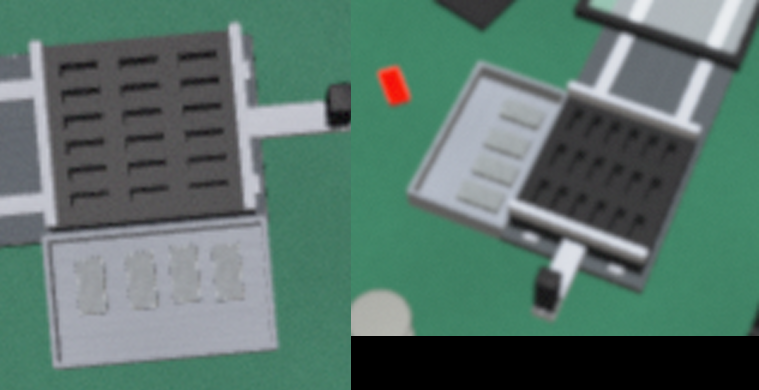

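Request:
move_arm([
  {"offset": [0,0.021,0.233],"delta_rot": [-0.05,0.01,0]},
  {"offset": [0,0.021,0.232],"delta_rot": [-0.04,0.01,0]},
  {"offset": [0,0,0.09],"delta_rot": [0,0,0]},
  {"offset": [0,0,0.08],"delta_rot": [0,0,0]},
  {"offset": [0,0,0],"delta_rot": [0,0,0]},
  {"offset": [0,0,0],"delta_rot": [0,0,0]},
])

```text
time_s: 11.7
tcp_pos: [0.3923, 0.2721, 0.0411]
ee_rot: [2.394, 2.033, 0.003]
ft_force: [0.5, -0.1, -2.0]
width: 0.253
grasp_force: 39.9
```

Request:
move_arm([
  {"offset": [0,0,0.015],"delta_rot": [0,0,0]},
  {"offset": [0,0,0.015],"delta_rot": [0,0,0]},
  {"offset": [0,0,0],"delta_rot": [0,0,0]},
])

```text
time_s: 12.0
tcp_pos: [0.3919, 0.2718, 0.0368]
ee_rot: [2.394, 2.033, 0.002]
ft_force: [-0.8, -0.2, -1.5]
width: 0.247
grasp_force: 39.9
```

Request:
move_arm([
  {"offset": [0,0,0],"delta_rot": [0,0,0]},
  {"offset": [0,0,0],"delta_rot": [0,0,0]},
  {"offset": [0,0,0],"delta_rot": [0,0,0]},
  {"offset": [0,0,0],"delta_rot": [0,0,0]},
  {"offset": [0,0,0],"delta_rot": [0,0,0]},
  {"offset": [0,0,0],"delta_rot": [0,0,0]},
  {"offset": [0,0,-0.3],"delta_rot": [0,0,0]},
  {"offset": [0,0,-0.35],"delta_rot": [0,0,0]},
  {"offset": [0,0,-0.35],"delta_rot": [0,0,0]},
  {"offset": [0,0,-0.35],"delta_rot": [0,0,0]},
  {"offset": [0,0,0],"delta_rot": [0,0,0]},
], hand=1)

```text
time_s: 13.1
tcp_pos: [0.3938, 0.2738, 0.204]
ee_rot: [2.392, 2.032, 0.014]
ft_force: [-0.1, 0.0, -1.3]
width: 0.995
grasp_force: 0.0
```

```bash
python3 - <<'E'
from h import *
# next: header A (.5195,-.303) yaw -3.2 ; grip across its y => tool y at -93.2
plan([(.47,.12,.24,-20),(.50,-.10,.24,-55),(.5195,-.303,.22,-93.2)],.045)
E
```

```text
at [0.3938 0.2738 0.204 ] yaw -9.30472309642363
-> [0.47 0.12 0.24] -20 4
{"offset":[-0.29, 0.21, -0.07],"delta_rot":[0.02, -0.01, 0.45]},
{"offset":[-0.28, 0.22, -0.08],"delta_rot":[0.02, -0.01, 0.44]},
{"offset":[-0.27, 0.24, -0.07],"delta_rot":[0.02, -0.02, 0.45]},
{"offset":[-0.26, 0.24, -0.08],"delta_rot":[0.01, -0.01, 0.44]},
-> [ 0.5  -0.1   0.24] -55 6
{"offset":[-0.27, 0.14, 0.0],"delta_rot":[0.0, 0.0, 0.97]},
{"offset":[-0.26, 0.17, 0.0],"delta_rot":[0.0, 0.0, 0.97]},
{"offset":[-0.24, 0.2, 0.0],"delta_rot":[0.0, 0.0, 0.97]},
{"offset":[-0.22, 0.22, 0.0],"delta_rot":[0.0, 0.0, 0.98]},
{"offset":[-0.19, 0.24, 0.0],"delta_rot":[0.0, 0.0, 0.97]},
{"offset":[-0.16, 0.26, 0.0],"delta_rot":[0.0, 0.0, 0.98]},
-> [ 0.5195 -0.303   0.22  ] -93.2 7
{"offset":[-0.12, 0.21, 0.02],"delta_rot":[0.0, 0.0, 0.91]},
{"offset":[-0.1, 0.22, 0.02],"delta_rot":[0.0, 0.0, 0.91]},
{"offset":[-0.08, 0.23, 0.03],"delta_rot":[0.0, 0.0, 0.91]},
{"offset":[-0.05, 0.24, 0.02],"delta_rot":[0.0, 0.0, 0.91]},
{"offset":[-0.03, 0.24, 0.03],"delta_rot":[0.0, 0.0, 0.91]},
{"offset":[-0.01, 0.24, 0.02],"delta_rot":[0.0, 0.0, 0.91]},
{"offset":[0.01, 0.25, 0.03],"delta_rot":[0.0, -0.01, 0.9]},
```

Request:
move_arm([
  {"offset": [-0.29,0.21,-0.07],"delta_rot": [0.02,-0.01,0.45]},
  {"offset": [-0.28,0.22,-0.08],"delta_rot": [0.02,-0.01,0.44]},
  {"offset": [-0.27,0.24,-0.07],"delta_rot": [0.02,-0.02,0.45]},
  {"offset": [-0.26,0.24,-0.08],"delta_rot": [0.01,-0.01,0.44]},
  {"offset": [-0.27,0.14,0],"delta_rot": [0,0,0.97]},
  {"offset": [-0.26,0.17,0],"delta_rot": [0,0,0.97]},
  {"offset": [-0.24,0.2,0],"delta_rot": [0,0,0.97]},
  {"offset": [-0.22,0.22,0],"delta_rot": [0,0,0.98]},
  {"offset": [-0.19,0.24,0],"delta_rot": [0,0,0.97]},
  {"offset": [-0.16,0.26,0],"delta_rot": [0,0,0.98]},
])

```text
time_s: 14.1
tcp_pos: [0.4983, -0.1033, 0.2346]
ee_rot: [2.998, 0.937, -0.013]
ft_force: [0.4, 0.6, 0.1]
width: 1.001
grasp_force: 0.0
```

Request:
move_arm([
  {"offset": [-0.12,0.21,0.02],"delta_rot": [0,0,0.91]},
  {"offset": [-0.1,0.22,0.02],"delta_rot": [0,0,0.91]},
  {"offset": [-0.08,0.23,0.03],"delta_rot": [0,0,0.91]},
  {"offset": [-0.05,0.24,0.02],"delta_rot": [0,0,0.91]},
  {"offset": [-0.03,0.24,0.03],"delta_rot": [0,0,0.91]},
  {"offset": [-0.01,0.24,0.02],"delta_rot": [0,0,0.91]},
  {"offset": [0.01,0.25,0.03],"delta_rot": [0,0,0.9]},
  {"offset": [0,0,0],"delta_rot": [0,0,0]},
  {"offset": [0,0,0],"delta_rot": [0,0,0]},
])

```text
time_s: 15.0
tcp_pos: [0.5172, -0.3055, 0.2142]
ee_rot: [3.138, -0.088, -0.013]
ft_force: [-0.7, 1.0, 0.0]
width: 1.005
grasp_force: 0.0
```

```bash
python3 - <<'E'
from h import *
c=capture("wrist")
s=monitor.read_state();print(s["tcp_pos"],s["ee_rot"],s["qpos"],s["time_s"])
A=wrect(c,.40,.63,-.54,-.20,.062,1700)
cv2.imwrite("pics/w6.png",grid(A,.63,-.20,1700))
np.savez("w6.npz",**c)
E
```

```text
[ 0.5176 -0.3045  0.2146] [ 3.1382 -0.0851 -0.0122] [ 0.7118  0.2611 -0.3099  1.583   0.0866  1.3167 -1.2355] 15.05
```

View pics/w6.png

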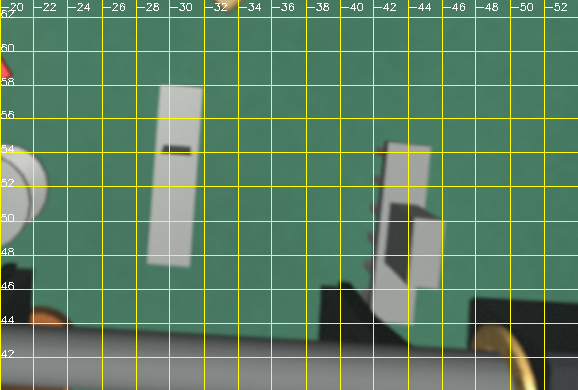

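```bash
python3 - <<'E'
from h import *
T=np.load("w6.npz")["T"];C=T[:3,3];print(C)
def conv(u,v,z):
    P=np.array([.63-v/1700,-.20-u/1700,.062]);return C+(P-C)*(z-C[2])/(.062-C[2])
q=[conv(u,v,.024) for u,v in((160,86),(203,88),(190,267),(147,264))];print(np.mean(q,0),q[1]-q[2],q[0]-q[3])
print(conv(177,154,.062))
plan([(.5195,-.3035,.14,-93.9),(.5195,-.3035,.032,-93.9)],.04,3)
E
```

```text
[ 0.5895 -0.3104  0.3761]
[ 0.5187 -0.302   0.024 ] [ 0.118  -0.0086  0.    ] [ 0.1174 -0.0086  0.    ]
[ 0.5394 -0.3041  0.062 ]
at [ 0.5176 -0.3045  0.2146] yaw -93.10751247489677
-> [ 0.5195 -0.3035  0.14  ] -93.9 2
{"offset":[0.01, -0.005, 0.311],"delta_rot":[0.012, 0.037, 0.066]},
{"offset":[0.009, -0.005, 0.31],"delta_rot":[0.012, 0.037, 0.066]},
-> [ 0.5195 -0.3035  0.032 ] -93.9 3
{"offset":[0.0, 0.0, 0.3],"delta_rot":[0.0, 0.0, 0.0]},
{"offset":[0.0, 0.0, 0.3],"delta_rot":[0.0, 0.0, 0.0]},
{"offset":[0.0, 0.0, 0.3],"delta_rot":[0.0, 0.0, 0.0]},
```

Request:
move_arm([
  {"offset": [0.01,0,0.31],"delta_rot": [0.01,0.04,0.08]},
  {"offset": [0.005,0,0.31],"delta_rot": [0.01,0.04,0.08]},
  {"offset": [0,0,0.3],"delta_rot": [0,0,0]},
  {"offset": [0,0,0.3],"delta_rot": [0,0,0]},
  {"offset": [0,0,0.2],"delta_rot": [0,0,0]},
  {"offset": [0,0,0.08],"delta_rot": [0,0,0]},
  {"offset": [0,0,0],"delta_rot": [0,0,0]},
])

```text
time_s: 15.75
tcp_pos: [0.5188, -0.3045, 0.0344]
ee_rot: [3.14, -0.111, -0.0]
ft_force: [-0.7, 0.8, -0.2]
width: 0.999
grasp_force: 0.0
```

Request:
move_arm([
  {"offset": [0,0,0],"delta_rot": [0,0,0]},
  {"offset": [0,0,0],"delta_rot": [0,0,0]},
  {"offset": [0,0,0],"delta_rot": [0,0,0]},
  {"offset": [0,0,0],"delta_rot": [0,0,0]},
  {"offset": [0,0,0],"delta_rot": [0,0,0]},
  {"offset": [0,0,0],"delta_rot": [0,0,0]},
  {"offset": [0,0,0],"delta_rot": [0,0,0]},
  {"offset": [0,0,0],"delta_rot": [0,0,0]},
  {"offset": [0,0,0],"delta_rot": [0,0,0]},
  {"offset": [0,0,0],"delta_rot": [0,0,0]},
  {"offset": [0,0,0],"delta_rot": [0,0,0]},
  {"offset": [0,0,0],"delta_rot": [0,0,0]},
], hand=-1, grip_force=40)

```text
time_s: 16.95
tcp_pos: [0.5191, -0.3057, 0.0352]
ee_rot: [3.138, -0.114, 0.002]
ft_force: [-0.0, 1.1, -0.8]
width: 0.203
grasp_force: 40.0
```

```bash
python3 - <<'E'
from h import *
s=monitor.read_state();print(s["width"]*87,s["grasp_force"],s["tcp_pos"])
# slots: measure dark slot blobs in the rectified first wrist view & top view
o=np.array([.6197,.0572]);a=np.radians(4.7);X=np.array([np.cos(a),np.sin(a)]);Y=np.array([-X[1],X[0]])
for r in(-.046,0,.046): print(r,o+Y*r)
t=o+Y*-.046
plan([(.5195,-.3035,.16,-93.9),(.52,-.15,.20,-90),(*t,.16,-85.3)],.04)
E
```

```text
17.636444784844887 39.99830103479326 [ 0.5191 -0.3057  0.0352]
-0.046 [0.6235 0.0114]
0 [0.6197 0.0572]
0.046 [0.6159 0.103 ]
at [ 0.5191 -0.3057  0.0352] yaw -94.15111441177513
-> [ 0.5195 -0.3035  0.16  ] -93.9 4
{"offset":[0.0, 0.0, -0.26],"delta_rot":[0.0, 0.0, -0.01]},
{"offset":[0.0, -0.01, -0.26],"delta_rot":[0.0, 0.0, -0.01]},
{"offset":[0.0, 0.0, -0.26],"delta_rot":[0.01, -0.01, -0.01]},
{"offset":[0.0, -0.01, -0.26],"delta_rot":[0.0, 0.0, -0.01]},
-> [ 0.52 -0.15  0.2 ] -90 4
{"offset":[-0.02, -0.32, -0.08],"delta_rot":[0.0, 0.0, -0.16]},
{"offset":[-0.01, -0.32, -0.08],"delta_rot":[0.0, 0.0, -0.16]},
{"offset":[-0.01, -0.32, -0.09],"delta_rot":[0.0, 0.0, -0.17]},
{"offset":[-0.01, -0.32, -0.08],"delta_rot":[0.0, 0.0, -0.16]},
-> [0.6235 0.0114 0.16  ] -85.3 5
{"offset":[0.17, -0.27, 0.07],"delta_rot":[0.0, 0.0, -0.16]},
{"offset":[0.18, -0.26, 0.06],"delta_rot":[0.0, 0.0, -0.16]},
{"offset":[0.18, -0.26, 0.07],"delta_rot":[0.0, 0.0, -0.16]},
{"offset":[0.19, -0.26, 0.06],"delta_rot":[0.0, 0.0, -0.15]},
{"offset":[0.19, -0.26, 0.07],"delta_rot":[0.0, 0.0, -0.16]},
```

```bash
python3 - <<'E'
from h import *
plan([(.5195,-.3035,.16,-93.9),(.52,-.15,.20,-90),(.6159,.103,.13,-85.3)],.045)
E
```

```text
at [ 0.5191 -0.3057  0.0352] yaw -94.15111441177513
-> [ 0.5195 -0.3035  0.16  ] -93.9 3
{"offset":[0.0, -0.01, -0.35],"delta_rot":[0.0, 0.0, -0.01]},
{"offset":[0.0, 0.0, -0.35],"delta_rot":[0.01, -0.01, -0.02]},
{"offset":[0.0, -0.01, -0.34],"delta_rot":[0.0, 0.0, -0.01]},
-> [ 0.52 -0.15  0.2 ] -90 4
{"offset":[-0.02, -0.32, -0.08],"delta_rot":[0.0, 0.0, -0.16]},
{"offset":[-0.01, -0.32, -0.08],"delta_rot":[0.0, 0.0, -0.16]},
{"offset":[-0.01, -0.32, -0.09],"delta_rot":[0.0, 0.0, -0.17]},
{"offset":[-0.01, -0.32, -0.08],"delta_rot":[0.0, 0.0, -0.16]},
-> [0.6159 0.103  0.13  ] -85.3 7
{"offset":[0.11, -0.3, 0.08],"delta_rot":[0.0, 0.0, -0.11]},
{"offset":[0.12, -0.3, 0.08],"delta_rot":[0.0, 0.0, -0.11]},
{"offset":[0.12, -0.3, 0.08],"delta_rot":[0.0, 0.0, -0.11]},
{"offset":[0.13, -0.3, 0.08],"delta_rot":[0.0, 0.0, -0.11]},
{"offset":[0.13, -0.29, 0.09],"delta_rot":[0.0, 0.0, -0.12]},
{"offset":[0.13, -0.29, 0.08],"delta_rot":[0.0, 0.0, -0.11]},
{"offset":[0.13, -0.29, 0.09],"delta_rot":[0.0, 0.0, -0.12]},
```

Request:
move_arm([
  {"offset": [0,-0.01,-0.35],"delta_rot": [0,0,0]},
  {"offset": [0,0,-0.35],"delta_rot": [0.01,-0.01,-0.03]},
  {"offset": [0,-0.01,-0.34],"delta_rot": [0,0,-0.01]},
  {"offset": [-0.02,-0.32,-0.08],"delta_rot": [0,0,-0.16]},
  {"offset": [-0.01,-0.32,-0.08],"delta_rot": [0,0,-0.16]},
  {"offset": [-0.01,-0.32,-0.09],"delta_rot": [0,0,-0.17]},
  {"offset": [-0.01,-0.32,-0.08],"delta_rot": [0,0,-0.16]},
])

```text
time_s: 17.65
tcp_pos: [0.5194, -0.1482, 0.1999]
ee_rot: [3.141, 0.0, 0.001]
ft_force: [-0.4, -0.6, -1.4]
width: 0.207
grasp_force: 40.0
```

Request:
move_arm([
  {"offset": [0.11,-0.3,0.08],"delta_rot": [0,0,-0.11]},
  {"offset": [0.12,-0.3,0.08],"delta_rot": [0,0,-0.11]},
  {"offset": [0.12,-0.3,0.08],"delta_rot": [0,0,-0.11]},
  {"offset": [0.13,-0.3,0.08],"delta_rot": [0,0,-0.11]},
  {"offset": [0.13,-0.29,0.09],"delta_rot": [0,0,-0.12]},
  {"offset": [0.13,-0.29,0.08],"delta_rot": [0,0,-0.11]},
  {"offset": [0.13,-0.29,0.09],"delta_rot": [0,0,-0.12]},
  {"offset": [0,0,0],"delta_rot": [0,0,0]},
  {"offset": [0,0,0],"delta_rot": [0,0,0]},
  {"offset": [0,0,0],"delta_rot": [0,0,0]},
])

```text
time_s: 18.65
tcp_pos: [0.6156, 0.101, 0.1297]
ee_rot: [3.138, 0.127, 0.0]
ft_force: [0.7, -0.4, -0.5]
width: 0.203
grasp_force: 40.0
```

```bash
python3 - <<'E'
from h import *
c=capture("wrist");np.savez("w7.npz",**c)
s=monitor.read_state();print(s["tcp_pos"],s["ee_rot"],s["width"]*87,s["grasp_force"],s["time_s"])
plan([(.6159,.103,.13,-85.3)],.04,3)
A=wrect(c,.52,.73,-.03,.20,.045,1700)
B=wrect(c,.52,.73,-.03,.20,s["tcp_pos"][2]-.0352+.024,1700)
o=np.hstack([grid(A,.73,.20,1700),grid(B,.73,.20,1700)]);cv2.imwrite("pics/w7.png",o)
E
```

```text
[0.6157 0.1007 0.13  ] [3.1378 0.1263 0.0007] 17.711723617186173 39.99765817075968 18.7
at [0.6157 0.1007 0.13  ] yaw -85.39114238990236
-> [0.6159 0.103  0.13  ] -85.3 1
{"offset":[0.003, -0.019, 0.0],"delta_rot":[0.012, -0.004, -0.015]},
```

View pics/w7.png

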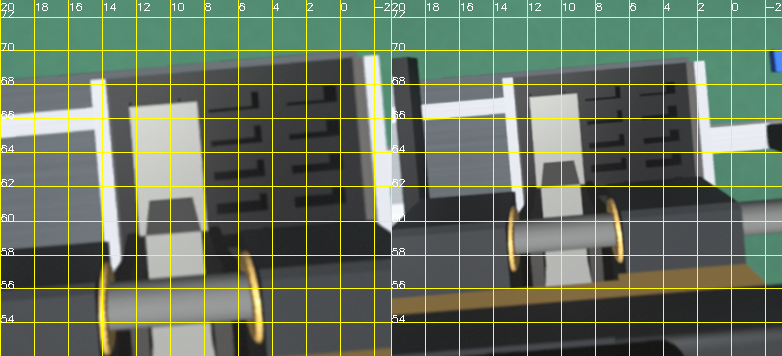

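```bash
cat >> h.py <<'E'
O=np.array([.6197,.0572]);YAW=4.7
def srect(c,x0,x1,y0,y1,z,s,fish=True):
    "rectify into station frame at height z (gray): rows +x up, cols +y left"
    a=np.radians(YAW);W,H=int((y1-y0)*s),int((x1-x0)*s)
    X,Y=np.meshgrid(x1-(np.arange(H)+.5)/s,y1-(np.arange(W)+.5)/s,indexing="ij")
    P=np.stack([O[0]+X*np.cos(a)-Y*np.sin(a),O[1]+X*np.sin(a)+Y*np.cos(a),np.full(X.shape,z)],-1)
    K,T=c["mtx"],c["T"];q=(P-T[:3,3])@T[:3,:3];rr=np.hypot(q[...,0],q[...,1])
    k=np.arctan2(rr,-q[...,2])/np.maximum(rr,1e-9) if fish else -1/q[...,2]
    return cv2.remap(c["img"],np.float32(K[0,2]+K[0,0]*k*q[...,0]),np.float32(K[1,2]-K[1,1]*k*q[...,1]),cv2.INTER_LINEAR)
E
python3 - <<'E'
from h import *
t=capture("top")
L=[]
for nm,f in(("w1.npz",1),("w7.npz",1),("top",0)):
    c=np.load(nm) if f else t
    A=srect(c,-.10,.10,-.10,.10,.045,1800,f)
    for y in range(-90,91,46): pass
    for g in (-.046,0,.046):
        y=int((.1-g)*1800);print(nm,g,end=" ")
        p=A[:,y-14:y+14].mean((1,2));d=np.diff(cv2.GaussianBlur(p[:,None],(1,9),0)[:,0])
        for i in range(1,len(d)-1):
            if abs(d[i])>1 and abs(d[i])>=abs(d[i-1]) and abs(d[i])>abs(d[i+1]): print(f"{100-(i+1)/1.8:.1f}({d[i]:+.0f})",end=" ")
        print()
    L.append(A)
o=np.hstack(L);o=cv2.resize(o,(800,267),interpolation=cv2.INTER_AREA);
cv2.imwrite("pics/s8.png",o)
E
```

```text
w1.npz -0.046 70.6(-6) 55.6(-5) 50.0(+5) 35.6(-5) 27.2(+10) -18.3(-13) -23.9(-3) -27.2(+3) -43.3(-2) -46.7(+2) -70.6(+15) -91.7(+1) 
w1.npz 0 70.6(-5) 55.6(-6) 50.0(+6) 35.6(-6) 30.6(+6) 15.6(-5) 11.7(+6) 6.7(+5) -4.4(-3) -7.8(+3) -24.4(-8) -27.8(+2) -43.3(-2) -46.7(+2) -70.6(+15) 
w1.npz 0.046 70.0(-4) 55.0(-7) 49.4(+7) 35.0(-7) 30.6(+7) 17.8(+8) 10.6(+2) -12.2(+1) -27.8(-12) -43.9(-3) -46.7(+3) -71.1(+15) 
w7.npz -0.046 74.4(+1) 70.6(-10) 47.8(-4) 45.6(+4) 28.9(-5) 25.6(+5) 10.6(-5) 6.1(+5) -8.3(-4) -14.4(+4) -25.0(-3) -48.9(+5) -55.6(+2) 
w7.npz 0 74.4(+2) 70.6(-8) 47.8(-5) 45.0(+5) 28.9(-6) 25.6(+6) 10.6(-6) 5.6(+5) -8.3(-5) -14.4(+5) -25.6(-3) -38.3(+3) -42.8(+2) -46.7(+2) -53.3(+3) -59.4(+3) -65.6(+1) -70.0(-1) -77.2(-5) -85.6(-1) -91.1(-6) 
w7.npz 0.046 70.6(-5) 52.8(+24) -3.3(-21) -23.3(+18) -48.9(-19) -53.3(+5) -58.9(+3) -73.9(-3) -77.8(+9) 
top -0.046 78.3(+3) 73.3(-3) 57.8(-1) 51.7(+1) 35.0(+2) 32.2(-2) 10.0(-3) 3.9(+3) -2.8(-5) -7.2(+6) -22.8(-6) -27.2(+5) -42.2(-3) -46.7(+4) -72.2(+1) 
top 0 77.8(-3) 73.9(+1) 
top 0.046
```

View pics/s8.png

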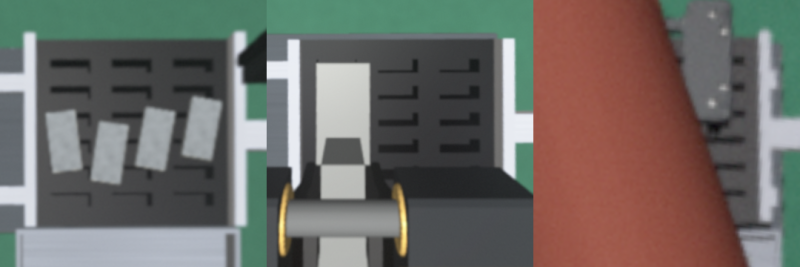

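```bash
python3 - <<'E'
from h import *
for nm,xs in(("w1.npz",(53,33)),("w7.npz",(46.5,27,7.5,-11))):
    c=np.load(nm);A=srect(c,-.10,.10,-.10,.10,.045,1800)
    for x in xs:
        r=int((100-x)*1.8);p=A[r-2:r+3].mean((0,2));d=np.diff(cv2.GaussianBlur(p[:,None],(1,7),0)[:,0]);print(nm,x,end=" ")
        for i in range(1,len(d)-1):
            if abs(d[i])>1.5 and abs(d[i])>=abs(d[i-1]) and abs(d[i])>abs(d[i+1]): print(f"{100-(i+1)/1.8:.1f}({d[i]:+.0f})",end=" ")
        print()
c=np.load("w7.npz");z=.13-.0352+.024
A=srect(c,-.10,.10,-.10,.10,z,1800)
for y in(40,46,52):
    r=int((100-y)*1.8);p=A[:,r-3:r+4].mean((1,2));d=np.diff(p);i=np.argmax(d[40:120])+40;print("spine end",y,100-(i+1)/1.8)
for x in(30,40,50):
    r=int((100-x)*1.8);p=A[r-3:r+4].mean((0,2));d=np.diff(p);print("spine sides",x,100-(np.argmax(d[40:150])+41)/1.8,100-(np.argmin(d[60:170])+61)/1.8)
s=monitor.read_state();a=np.radians(YAW);q=s["tcp_pos"][:2]-O;print("tcp st",q@[np.cos(a),np.sin(a)],q@[-np.sin(a),np.cos(a)])
E
```

```text
w1.npz 53 82.2(+20) 72.8(-22) 62.2(-7) 32.2(+7) 16.1(-7) -13.3(+6) -30.0(-5) -59.4(+4) -70.6(+8) -74.4(+8) -78.9(-21) 
w1.npz 33 81.7(+3) 72.8(-22) 61.7(-7) 32.2(+7) 16.1(-6) -13.3(+5) -30.0(-5) -60.0(+4) -70.6(+8) -75.6(+16) -84.4(-16) 
w7.npz 46.5 75.0(-30) 62.8(+26) 22.2(-26) 16.7(-5) -9.4(-2) -13.3(+5) -29.4(-3) -59.4(+4) -70.6(+10) -77.2(+25) -86.1(-25) 
w7.npz 27 83.9(+26) 75.0(-31) 62.8(+26) 22.8(-26) 16.1(-6) -13.3(+6) -30.0(-5) -59.4(+4) -70.6(+10) -77.2(+25) -86.7(-25) 
w7.npz 7.5 83.9(+25) 75.0(-31) 62.8(+25) 22.2(-25) 16.1(-6) -13.9(+6) -30.0(-6) -60.0(+5) -70.6(+11) -77.2(+24) 
w7.npz -11 83.9(+25) 75.0(-31) 62.8(+25) 56.7(-22) 28.9(+22) 22.8(-25) 16.1(-6) -13.9(+6) -30.0(-5) -60.0(+5) -70.6(+11) -77.2(+24) -86.7(-24) 
spine end 40 57.77777777777778
spine end 46 57.77777777777778
spine end 52 57.77777777777778
spine sides 30 71.66666666666667 65.55555555555556
spine sides 40 71.66666666666667 65.55555555555556
spine sides 50 56.666666666666664 65.55555555555556
tcp st -0.000387190067318991 0.043597443163355176
```

Request:
move_arm([
  {"offset": [0.015,-0.032,0.1],"delta_rot": [0,0,0]},
  {"offset": [0,0,0.1],"delta_rot": [0,0,0]},
  {"offset": [0,0,0.1],"delta_rot": [0,0,0]},
  {"offset": [0,0,0.05],"delta_rot": [0,0,0]},
  {"offset": [0,0,0],"delta_rot": [0,0,0]},
  {"offset": [0,0,0],"delta_rot": [0,0,0]},
])

```text
time_s: 19.35
tcp_pos: [0.6171, 0.1063, 0.0878]
ee_rot: [3.139, 0.129, 0.0]
ft_force: [0.2, 0.5, -0.7]
width: 0.202
grasp_force: 40.0
```

```bash
python3 - <<'E'
from h import *
for _ in range(3):
    c=capture("wrist");print(monitor.read_state()["tcp_pos"])
s=monitor.read_state();print(s["width"]*87,s["grasp_force"])
plan([(.6172,.1047,s["tcp_pos"][2],-85.2)],.04,3)
z=s["tcp_pos"][2]-.0352+.024
A=srect(c,-.10,.10,-.10,.10,z,1800)
for y in(40,46,52):
    r=int((100-y)*1.8);p=A[:,r-3:r+4].mean((1,2));d=np.diff(p);i=np.argmax(d[40:120])+40;print("spine end",y,100-(i+1)/1.8)
for x in(35,45,50):
    r=int((100-x)*1.8);p=A[r-3:r+4].mean((0,2));d=np.diff(p);print("sides",[f"{100-(i+1)/1.8:.1f}({d[i]:+.0f})" for i in range(1,len(d)-1) if abs(d[i])>8 and abs(d[i])>=abs(d[i-1]) and abs(d[i])>abs(d[i+1])])
E
```

```text
[0.6173 0.1063 0.0881]
[0.6174 0.1064 0.0884]
[0.6175 0.1064 0.0885]
17.541069266766378 39.99766641296446
at [0.6175 0.1064 0.0885] yaw -85.2788495830026
-> [0.6172 0.1047 0.0885] -85.2 1
{"offset":[-0.003, 0.014, 0.0],"delta_rot":[0.003, -0.012, -0.013]},
spine end 40 60.55555555555556
spine end 46 60.55555555555556
spine end 52 60.55555555555556
sides ['78.3(+46)', '71.1(-52)', '62.2(+59)', '33.9(-59)', '21.1(-10)', '-3.9(+14)', '-17.8(-9)', '-42.8(+9)', '-52.2(+19)', '-58.9(+43)', '-67.2(-43)']
sides ['78.9(+44)', '71.1(-59)', '62.2(+54)', '33.9(-55)', '-52.2(+19)', '-58.9(+44)', '-67.2(-43)']
sides ['71.1(-56)', '62.2(+52)', '33.9(-52)', '-52.2(+20)', '-58.9(+43)', '-67.2(-43)']
```

Request:
move_arm([
  {"offset": [-0.007,0.009,0],"delta_rot": [0,0,0]},
  {"offset": [0,0,0.03],"delta_rot": [0,0,0]},
  {"offset": [0,0,0.03],"delta_rot": [0,0,0]},
  {"offset": [0,0,0.03],"delta_rot": [0,0,0]},
  {"offset": [0,0,0],"delta_rot": [0,0,0]},
])

```text
time_s: 20.0
tcp_pos: [0.6158, 0.105, 0.0762]
ee_rot: [3.138, 0.129, -0.001]
ft_force: [0.4, 0.6, -1.6]
width: 0.202
grasp_force: 40.0
```

Request:
move_arm([
  {"offset": [0,0,0.03],"delta_rot": [0,0,0]},
  {"offset": [0,0,0.03],"delta_rot": [0,0,0]},
  {"offset": [0,0,0.03],"delta_rot": [0,0,0]},
  {"offset": [0,0,0],"delta_rot": [0,0,0]},
  {"offset": [0,0,0],"delta_rot": [0,0,0]},
])

```text
time_s: 20.5
tcp_pos: [0.6163, 0.1051, 0.0661]
ee_rot: [3.139, 0.129, 0.0]
ft_force: [-0.4, -0.7, -0.8]
width: 0.203
grasp_force: 40.0
```

Request:
move_arm([
  {"offset": [0,0,0.012],"delta_rot": [0,0,0]},
  {"offset": [0,0,0],"delta_rot": [0,0,0]},
])

```text
time_s: 20.7
tcp_pos: [0.6163, 0.1051, 0.0648]
ee_rot: [3.139, 0.129, 0.001]
ft_force: [-1.3, -0.2, -0.7]
width: 0.199
grasp_force: 40.0
```

Request:
move_arm([
  {"offset": [0,0,0],"delta_rot": [0,0,0]},
  {"offset": [0,0,0],"delta_rot": [0,0,0]},
  {"offset": [0,0,0],"delta_rot": [0,0,0]},
  {"offset": [0,0,0],"delta_rot": [0,0,0]},
  {"offset": [0,0,-0.2],"delta_rot": [0,0,0]},
  {"offset": [0,0,-0.3],"delta_rot": [0,0,0]},
  {"offset": [0,0,-0.3],"delta_rot": [0,0,0]},
  {"offset": [0,0,-0.3],"delta_rot": [0,0,0]},
  {"offset": [0,0,0],"delta_rot": [0,0,0]},
], hand=-0.2)

```text
time_s: 21.6
tcp_pos: [0.6188, 0.1061, 0.2026]
ee_rot: [-3.138, -0.13, -0.014]
ft_force: [0.4, 0.3, -0.0]
width: 0.397
grasp_force: 0.0
```

```bash
python3 - <<'E'
from h import *
s=monitor.read_state();print(s["tcp_pos"],s["width"]*87)
c=capture("wrist");np.savez("w9.npz",**c)
for z in(.045+.008,.045+.024):
    A=srect(c,-.10,.10,-.10,.10,z,1800)
    for y in(41,53):
        r=int((100-y)*1.8);p=A[:,r-3:r+4].mean((1,2));d=np.diff(p);print(z,"ends",[f"{100-(i+1)/1.8:.1f}({d[i]:+.0f})" for i in range(1,len(d)-1) if abs(d[i])>8 and abs(d[i])>=abs(d[i-1]) and abs(d[i])>abs(d[i+1])])
    for x in(35,50):
        r=int((100-x)*1.8);p=A[r-3:r+4].mean((0,2));d=np.diff(p);print("sides",[f"{100-(i+1)/1.8:.1f}({d[i]:+.0f})" for i in range(1,len(d)-1) if abs(d[i])>8 and abs(d[i])>=abs(d[i-1]) and abs(d[i])>abs(d[i+1])])
# next header
t=capture("top")
B=rect(t,.40,.60,-.56,-.20,.024,1100);g=cv2.cvtColor(B,cv2.COLOR_BGR2HSV)
m=((g[...,1]<60)&(g[...,2]>90)).astype(np.uint8)
for k in cv2.findContours(m,cv2.RETR_EXTERNAL,cv2.CHAIN_APPROX_NONE)[0]:
    if cv2.contourArea(k)>1000: (u,v),wh,an=cv2.minAreaRect(k);print(.60-v/1100,-.20-u/1100,np.array(wh)/1100,an)
plan([(.60,.0,.2,-88),(.483,-.4505,.22,-95.6)],.045)
E
```

```text
[0.6188 0.1061 0.2026] 34.54734723753331
0.053 ends ['58.9(+30)', '19.4(-27)', '12.8(+27)', '-59.4(-25)', '-65.0(+21)', '-66.1(+22)', '-75.6(-24)']
0.053 ends ['58.9(+29)', '19.4(-29)', '12.8(+26)', '-59.4(-24)', '-66.1(+21)', '-69.4(-15)', '-71.1(+19)', '-75.6(-20)']
sides ['82.2(+34)', '73.3(-34)', '61.1(+29)', '32.2(-27)', '-67.2(+13)', '-72.8(+28)', '-81.1(-29)']
sides ['73.3(-39)', '61.1(+32)', '32.2(-30)', '-8.9(-8)', '-11.1(+9)', '-67.2(+11)', '-72.2(+31)', '-81.1(-30)']
0.069 ends ['59.4(+30)', '22.2(-30)', '16.1(+26)', '-52.8(-26)', '-58.9(+22)', '-67.8(-26)']
0.069 ends ['59.4(+29)', '22.2(-29)', '15.6(+26)', '-52.8(-25)', '-58.3(+21)', '-62.2(-16)', '-63.9(+20)', '-67.8(-21)']
sides ['80.6(+36)', '72.2(-37)', '60.0(+30)', '32.8(-28)', '-6.1(-9)', '-8.9(+9)', '-45.6(-8)', '-61.7(+13)', '-66.1(+31)', '-74.4(-33)']
sides ['72.2(-41)', '60.0(+34)', '33.3(-29)', '-8.3(+8)', '-61.7(+11)', '-66.1(+32)', '-74.4(-31)']
0.48273406982421874 -0.45464974143288356 [0.0422 0.12  ] 5.013113975524902
at [0.6167 0.1053 0.1976] yaw -85.28235018800984
-> [0.6 0.  0.2] -88 3
{"offset":[-0.07, 
[... 187 characters left out ...]
05  0.22  ] -95.6 11
{"offset":[-0.1, 0.34, -0.01],"delta_rot":[0.0, 0.0, 0.12]},
{"offset":[-0.1, 0.34, -0.02],"delta_rot":[0.0, 0.0, 0.11]},
{"offset":[-0.09, 0.34, -0.01],"delta_rot":[0.0, 0.0, 0.12]},
{"offset":[-0.09, 0.34, -0.02],"delta_rot":[0.0, 0.0, 0.11]},
{"offset":[-0.08, 0.34, -0.01],"delta_rot":[0.0, 0.0, 0.12]},
{"offset":[-0.08, 0.34, -0.02],"delta_rot":[0.0, 0.0, 0.11]},
{"offset":[-0.08, 0.34, -0.01],"delta_rot":[0.0, 0.0, 0.12]},
{"offset":[-0.07, 0.35, -0.02],"delta_rot":[0.0, 0.0, 0.11]},
{"offset":[-0.07, 0.35, -0.01],"delta_rot":[0.0, 0.0, 0.12]},
{"offset":[-0.06, 0.34, -0.02],"delta_rot":[0.0, 0.0, 0.11]},
{"offset":[-0.06, 0.35, -0.01],"delta_rot":[0.0, 0.0, 0.12]},
```

Request:
move_arm([
  {"offset": [-0.07,0.29,-0.01],"delta_rot": [0,0,0.15]},
  {"offset": [-0.07,0.29,0],"delta_rot": [0,0,0.15]},
  {"offset": [-0.06,0.29,-0.01],"delta_rot": [0,0,0.15]},
  {"offset": [-0.1,0.34,-0.01],"delta_rot": [0,0,0.12]},
  {"offset": [-0.1,0.34,-0.02],"delta_rot": [0,0,0.11]},
  {"offset": [-0.09,0.34,-0.01],"delta_rot": [0,0,0.12]},
  {"offset": [-0.09,0.34,-0.02],"delta_rot": [0,0,0.11]},
  {"offset": [-0.08,0.34,-0.01],"delta_rot": [0,0,0.12]},
  {"offset": [-0.08,0.34,-0.02],"delta_rot": [0,0,0.11]},
  {"offset": [-0.08,0.34,-0.01],"delta_rot": [0,0,0.12]},
  {"offset": [-0.07,0.35,-0.02],"delta_rot": [0,0,0.11]},
  {"offset": [-0.07,0.35,-0.01],"delta_rot": [0,0,0.12]},
], hand=1)

```text
time_s: 22.9
tcp_pos: [0.5019, -0.3705, 0.2134]
ee_rot: [-3.139, 0.116, 0.003]
ft_force: [0.8, 0.2, -0.4]
width: 0.998
grasp_force: 0.0
```

Request:
move_arm([
  {"offset": [-0.06,0.34,-0.02],"delta_rot": [0,0,0.11]},
  {"offset": [-0.06,0.35,-0.01],"delta_rot": [0,0,0.12]},
  {"offset": [0,0,0],"delta_rot": [0,0,0]},
  {"offset": [0,0,0],"delta_rot": [0,0,0]},
])

```text
time_s: 23.3
tcp_pos: [0.4809, -0.4512, 0.2165]
ee_rot: [-3.136, 0.157, 0.003]
ft_force: [0.6, 0.9, 0.2]
width: 1.004
grasp_force: 0.0
```

```bash
python3 - <<'E'
from h import *
c=capture("wrist");np.savez("w10.npz",**c)
s=monitor.read_state();print(s["tcp_pos"],s["qpos"],s["time_s"])
A=wrect(c,.38,.60,-.56,-.34,.024,1700);B=wrect(c,.38,.60,-.56,-.34,.062,1700)
g=cv2.cvtColor(A,cv2.COLOR_BGR2HSV);m=((g[...,1]<50)&(g[...,2]>110)).astype(np.uint8)
for k in cv2.findContours(m,cv2.RETR_EXTERNAL,cv2.CHAIN_APPROX_NONE)[0]:
    if cv2.contourArea(k)>2000: (u,v),wh,an=cv2.minAreaRect(k);print(.60-v/1700,-.34-u/1700,np.array(wh)/1700,an)
cv2.imwrite("pics/w10.png",np.hstack([grid(A,.60,-.34,1700),grid(B,.60,-.34,1700)]))
plan([(.483,-.4505,.14,-95.6)],.04,3)
E
```

```text
[ 0.482  -0.4498  0.2169] [ 0.8686  0.3705 -0.2456  1.4332  0.0896  1.3509 -1.0492] 23.35
0.4812982716279871 -0.4501951599121094 [0.0293 0.1193] 5.906140327453613
at [ 0.482  -0.4498  0.2169] yaw -95.59756436916723
-> [ 0.483  -0.4505  0.14  ] -95.6 2
{"offset":[0.005, 0.003, 0.32],"delta_rot":[-0.008, 0.007, 0.0]},
{"offset":[0.005, 0.003, 0.321],"delta_rot":[-0.008, 0.006, 0.0]},
```

View pics/w10.png

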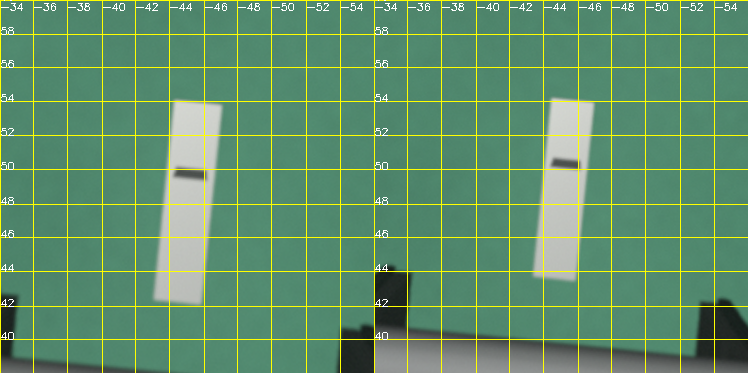

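Request:
move_arm([
  {"offset": [0,0,0.32],"delta_rot": [0,0,0.05]},
  {"offset": [0,0,0.32],"delta_rot": [0,0,0]},
  {"offset": [0,0,0.32],"delta_rot": [0,0,0]},
  {"offset": [0,0,0.3],"delta_rot": [0,0,0]},
  {"offset": [0,0,0.18],"delta_rot": [0,0,0]},
  {"offset": [0,0,0.085],"delta_rot": [0,0,0]},
  {"offset": [0,0,0],"delta_rot": [0,0,0]},
])

```text
time_s: 24.05
tcp_pos: [0.4823, -0.4488, 0.0341]
ee_rot: [-3.136, 0.159, 0.002]
ft_force: [-0.2, 0.7, 0.3]
width: 1.0
grasp_force: 0.0
```

Request:
move_arm([
  {"offset": [0,0,0],"delta_rot": [0,0,0]},
  {"offset": [0,0,0],"delta_rot": [0,0,0]},
  {"offset": [0,0,0],"delta_rot": [0,0,0]},
  {"offset": [0,0,0],"delta_rot": [0,0,0]},
  {"offset": [0,0,0],"delta_rot": [0,0,0]},
  {"offset": [0,0,0],"delta_rot": [0,0,0]},
  {"offset": [0,0,0],"delta_rot": [0,0,0]},
  {"offset": [0,0,0],"delta_rot": [0,0,0]},
  {"offset": [0,0,0],"delta_rot": [0,0,0]},
  {"offset": [0,0,0],"delta_rot": [0,0,0]},
  {"offset": [0,0,0],"delta_rot": [0,0,0]},
  {"offset": [0,0,0],"delta_rot": [0,0,0]},
], hand=-1)

```text
time_s: 25.25
tcp_pos: [0.4823, -0.4505, 0.0355]
ee_rot: [3.137, -0.162, 0.0]
ft_force: [-0.0, -0.8, -1.2]
width: 0.203
grasp_force: 39.9
```

```bash
python3 - <<'E'
from h import *
s=monitor.read_state();print(s["width"]*87,s["grasp_force"])
a=np.radians(4.7);X=np.array([np.cos(a),np.sin(a)]);Y=np.array([-X[1],X[0]])
t=O+X*.001+Y*-.0448;print(t)
plan([(.482,-.450,.16,-95.6),(.52,-.15,.20,-90),(*t,.12,-85.3)],.045)
E
```

```text
17.702766725036195 39.930770684732124
[0.6244 0.0126]
at [ 0.4823 -0.4505  0.0355] yaw -95.89479570419536
-> [ 0.482 -0.45   0.16 ] -95.6 3
{"offset":[0.0, 0.0, -0.35],"delta_rot":[0.0, 0.0, -0.02]},
{"offset":[0.0, 0.0, -0.34],"delta_rot":[0.0, 0.0, -0.01]},
{"offset":[0.0, 0.0, -0.35],"delta_rot":[0.0, 0.0, -0.02]},
-> [ 0.52 -0.15  0.2 ] -90 7
{"offset":[0.01, -0.36, -0.05],"delta_rot":[0.0, 0.0, -0.13]},
{"offset":[0.01, -0.36, -0.05],"delta_rot":[0.0, 0.0, -0.13]},
{"offset":[0.02, -0.36, -0.05],"delta_rot":[0.0, 0.0, -0.13]},
{"offset":[0.03, -0.36, -0.05],"delta_rot":[0.0, 0.0, -0.14]},
{"offset":[0.03, -0.36, -0.04],"delta_rot":[0.0, 0.0, -0.13]},
{"offset":[0.03, -0.36, -0.05],"delta_rot":[0.0, 0.0, -0.14]},
{"offset":[0.04, -0.36, -0.04],"delta_rot":[0.0, 0.0, -0.13]},
-> [0.6244 0.0126 0.12  ] -85.3 5
{"offset":[0.17, -0.27, 0.13],"delta_rot":[0.0, 0.0, -0.16]},
{"offset":[0.18, -0.27, 0.13],"delta_rot":[0.0, 0.0, -0.16]},
{"offset":[0.18, -0.26, 0.13],"delta_rot":[0.0, 0.0, -0.16]},
{"offset":[0.19, -0.26, 0.14],"delta_rot":[0.0, 0.0, -0.15]},
{"offset":[0.2, -0.26, 0.13],"delta_rot":[0.0, 0.0, -0.16]},
```

Request:
move_arm([
  {"offset": [0,0,-0.35],"delta_rot": [0,0,-0.02]},
  {"offset": [0,0,-0.34],"delta_rot": [0,0,-0.01]},
  {"offset": [0,0,-0.35],"delta_rot": [0,0,-0.02]},
  {"offset": [0.01,-0.36,-0.05],"delta_rot": [0,0,-0.13]},
  {"offset": [0.01,-0.36,-0.05],"delta_rot": [0,0,-0.13]},
  {"offset": [0.02,-0.36,-0.05],"delta_rot": [0,0,-0.13]},
  {"offset": [0.03,-0.36,-0.05],"delta_rot": [0,0,-0.14]},
  {"offset": [0.03,-0.36,-0.04],"delta_rot": [0,0,-0.13]},
  {"offset": [0.03,-0.36,-0.05],"delta_rot": [0,0,-0.14]},
  {"offset": [0.04,-0.36,-0.04],"delta_rot": [0,0,-0.13]},
])

```text
time_s: 26.25
tcp_pos: [0.5195, -0.148, 0.2002]
ee_rot: [3.141, 0.0, 0.001]
ft_force: [0.6, -0.1, -1.2]
width: 0.201
grasp_force: 39.9
```

Request:
move_arm([
  {"offset": [0.17,-0.27,0.13],"delta_rot": [0,0,-0.16]},
  {"offset": [0.18,-0.27,0.13],"delta_rot": [0,0,-0.16]},
  {"offset": [0.18,-0.26,0.13],"delta_rot": [0,0,-0.16]},
  {"offset": [0.19,-0.26,0.14],"delta_rot": [0,0,-0.15]},
  {"offset": [0.2,-0.26,0.13],"delta_rot": [0,0,-0.16]},
  {"offset": [0,0,0],"delta_rot": [0,0,0]},
  {"offset": [0,0,0.2],"delta_rot": [0,0,0]},
  {"offset": [0,0,0],"delta_rot": [0,0,0]},
  {"offset": [0,0,0],"delta_rot": [0,0,0]},
])

```text
time_s: 27.15
tcp_pos: [0.6243, 0.0119, 0.0966]
ee_rot: [3.138, 0.129, -0.002]
ft_force: [-0.3, 0.0, -1.2]
width: 0.204
grasp_force: 39.9
```

```bash
cat >> h.py <<'E'
def edges(p,t=8): 
    d=np.diff(p);return " ".join(f"{100-(i+1)/1.8:.1f}({d[i]:+.0f})" for i in range(1,len(d)-1) if abs(d[i])>t and abs(d[i])>=abs(d[i-1]) and abs(d[i])>abs(d[i+1]))
E
python3 - <<'E'
from h import *
c=capture("wrist");s=monitor.read_state();print(s["width"]*87,s["grasp_force"],s["ft_force"])
plan([(.6244,.0126,s["tcp_pos"][2],-85.3)],.04,3)
z=s["tcp_pos"][2]-.0352+.024
A=srect(c,-.10,.10,-.10,.10,z,1800)
for y in(-52,-40): r=int((100-y)*1.8);print("ends",edges(A[:,r-3:r+4].mean((1,2))))
for x in(35,50): r=int((100-x)*1.8);print("sides",edges(A[r-3:r+4].mean((0,2))))
A=srect(c,-.10,.10,-.10,.10,.045,1800)
for x in (46.5,27): r=int((100-x)*1.8);print("slots",edges(A[r-3:r+4].mean((0,2)),3))
r=int(1.8*100);print("x",edges(A[:,r-8:r+8].mean((1,2)),3))
E
```

```text
17.781199438314417 39.93077892344445 [-0.7131  0.2357 -1.0046]
at [0.6249 0.0119 0.0974] yaw -85.3148230770323
-> [0.6244 0.0126 0.0974] -85.3 1
{"offset":[-0.004, -0.006, 0.0],"delta_rot":[0.006, -0.006, -0.002]},
ends 71.1(-12) 58.3(+48) 19.4(-39) 5.0(+34) -11.7(-36) -31.7(+18) -51.7(-23) -61.7(-15) -85.0(+9) -88.9(-12)
ends 71.1(-11) 58.3(+49) 19.4(-40) 5.0(+35) -11.7(-36) -31.7(+19) -51.7(-23) -61.7(-16) -85.0(+9) -88.9(-12)
sides 64.4(+41) 57.2(-49) 50.6(-10) 43.9(+38) 20.0(-48) 4.4(-9) -32.8(+49) -60.6(-44) -67.2(+51) -74.4(-57)
sides 57.2(-48) 50.6(-9) 43.9(+41) 20.0(-53) -32.8(+45) -60.6(-49) -67.2(+61) -74.4(-56)
slots 81.7(-39) 73.9(-8) 65.6(+33) 36.1(-40) 32.8(+5) 16.7(-9) -13.3(+8) -28.9(+40) -63.9(-43) -71.7(+44) -81.1(-42) -83.3(+5)
slots 91.1(+33) 81.7(-41) 73.9(-8) 65.6(+32) 36.1(-36) 32.8(+4) 16.7(-10) -13.3(+13) -29.4(+42) -63.9(-36) -71.7(+39) -81.1(-44) -83.9(+5)
x 70.6(-13) 47.8(-14) 45.6(+15) 29.4(-13) 25.6(+14) 10.6(-10) 5.6(+12) -7.2(-10) -31.7(+8) -37.2(+3) -81.1(+5) -93.3(-12)
```

Request:
move_arm([
  {"offset": [0.008,-0.016,0],"delta_rot": [0,0,0]},
  {"offset": [0,0,0.05],"delta_rot": [0,0,0]},
  {"offset": [0,0,0],"delta_rot": [0,0,0]},
  {"offset": [0,0,0],"delta_rot": [0,0,0]},
])

```text
time_s: 27.6
tcp_pos: [0.6255, 0.0143, 0.0906]
ee_rot: [3.138, 0.129, 0.0]
ft_force: [-1.1, -0.4, -1.8]
width: 0.208
grasp_force: 39.9
```

```bash
python3 - <<'E'
from h import *
c=capture("wrist");s=monitor.read_state();print(s["tcp_pos"],s["width"]*87,s["ft_force"])
z=s["tcp_pos"][2]-.0352+.024
A=srect(c,-.10,.10,-.10,.10,z,1800)
for y in(-52,-40): r=int((100-y)*1.8);print("ends",edges(A[:,r-3:r+4].mean((1,2)),20))
for x in(35,50): r=int((100-x)*1.8);print("sides",edges(A[r-3:r+4].mean((0,2)),20))
E
```

```text
[0.6256 0.0142 0.0907] 17.628637388135637 [ 0.0993  0.4052 -0.7446]
ends 60.0(+52) 20.6(-33) 6.1(+34) -10.6(-34) -51.1(-23)
ends 60.0(+53) 20.6(-40) 6.1(+34) -10.6(-35) -51.1(-22)
sides 68.3(+37) 61.1(-48) 47.2(+38) 22.8(-46) -30.0(+51) -58.3(-45) -67.8(+56) -75.0(-48)
sides 61.1(-49) 47.2(+42) 22.8(-49) -30.0(+50) -58.3(-51) -67.8(+53) -75.0(-52)
```

Request:
move_arm([
  {"offset": [-0.004,0.003,0.03],"delta_rot": [0,0,0]},
  {"offset": [0,0,0.03],"delta_rot": [0,0,0]},
  {"offset": [0,0,0.03],"delta_rot": [0,0,0]},
  {"offset": [0,0,0.03],"delta_rot": [0,0,0]},
  {"offset": [0,0,0],"delta_rot": [0,0,0]},
])

```text
time_s: 28.15
tcp_pos: [0.6247, 0.0139, 0.0754]
ee_rot: [3.139, 0.13, -0.001]
ft_force: [-0.7, 0.7, -1.9]
width: 0.205
grasp_force: 39.9
```

Request:
move_arm([
  {"offset": [0,0,0.03],"delta_rot": [0,0,0]},
  {"offset": [0,0,0.03],"delta_rot": [0,0,0]},
  {"offset": [0,0,0.025],"delta_rot": [0,0,0]},
  {"offset": [0,0,0],"delta_rot": [0,0,0]},
  {"offset": [0,0,0],"delta_rot": [0,0,0]},
])

```text
time_s: 28.65
tcp_pos: [0.6251, 0.0139, 0.066]
ee_rot: [3.139, 0.129, 0.0]
ft_force: [0.1, 0.5, -1.2]
width: 0.205
grasp_force: 39.9
```

Request:
move_arm([
  {"offset": [0,0,0.012],"delta_rot": [0,0,0]},
  {"offset": [0,0,0],"delta_rot": [0,0,0]},
])

```text
time_s: 28.85
tcp_pos: [0.6252, 0.0139, 0.0645]
ee_rot: [3.139, 0.129, 0.0]
ft_force: [-0.5, 0.2, -0.9]
width: 0.204
grasp_force: 39.9
```

Request:
move_arm([
  {"offset": [0,0,0],"delta_rot": [0,0,0]},
  {"offset": [0,0,0],"delta_rot": [0,0,0]},
  {"offset": [0,0,0],"delta_rot": [0,0,0]},
  {"offset": [0,0,0],"delta_rot": [0,0,0]},
  {"offset": [0,0,-0.2],"delta_rot": [0,0,0]},
  {"offset": [0,0,-0.3],"delta_rot": [0,0,0]},
  {"offset": [0,0,-0.3],"delta_rot": [0,0,0]},
  {"offset": [0,0,-0.3],"delta_rot": [0,0,0]},
  {"offset": [0,0,0],"delta_rot": [0,0,0]},
], hand=-0.2)

```text
time_s: 29.75
tcp_pos: [0.6278, 0.0145, 0.2025]
ee_rot: [3.138, 0.129, 0.014]
ft_force: [0.2, -0.5, -0.4]
width: 0.399
grasp_force: 0.0
```

```bash
python3 - <<'E'
from h import *
c=capture("wrist");s=monitor.read_state();print(s["tcp_pos"],s["width"]*87,s["time_s"])
A=srect(c,-.10,.10,-.10,.10,.053,1800)
for y in(-52,-40,41,53): r=int((100-y)*1.8);print("ends",edges(A[:,r-3:r+4].mean((1,2)),15))
for x in(35,50): r=int((100-x)*1.8);print("sides",edges(A[r-3:r+4].mean((0,2)),15))
cv2.imwrite("pics/w11.png",np.hstack([A,srect(c,-.12,.08,-.25,.19,.09,900)[:, :396].repeat(2,0).repeat(1,1)[:360]]))
# post: detect black blob at z=.09 in top view
a=np.radians(4.7);X=np.array([np.cos(a),np.sin(a)]);Y=np.array([-X[1],X[0]])
o=O+.0006*X+.0012*Y
for n,q in(("post",-.150),("behind",-.200)): print(n,o+Y*q)
B=o+Y*-.205
plan([(.58,-.06,.2,-50),(*B,.16,4.7),(*B,.062,4.7)],.04)
E
```

```text
[0.6266 0.0143 0.1995] 34.61262786321133 29.8
ends 59.4(+30) 20.0(-24) 12.8(+25) -58.9(-25) -70.0(+17) -73.9(-20)
ends 59.4(+30) 19.4(-27) 12.8(+26) -58.9(-24) -65.6(+22) -73.9(-26)
ends 59.4(+28) 19.4(-27) -43.9(-30)
ends 58.9(+31) 19.4(-25) 12.2(+27) -43.9(-30)
sides 84.4(+29) 75.6(-33) 61.1(+26) 32.8(-34) -30.6(+32) -59.4(-31) -70.6(+38) -79.4(-29)
sides 75.6(-31) 61.1(+28) 32.2(-31) -30.6(+33) -58.9(-29) -70.6(+34) -79.4(-31)
post [ 0.6325 -0.0911]
behind [ 0.6366 -0.1409]
at [0.6266 0.0143 0.1995] yaw -85.2768389938867
-> [ 0.58 -0.06  0.2 ] -50 6
{"offset":[-0.07, 0.1, 0.0],"delta_rot":[0.0, -0.01, -0.98]},
{"offset":[-0.08, 0.09, 0.0],"delta_rot":[0.0, -0.01, -0.98]},
{"offset":[-0.09, 0.08, 0.0],"delta_rot":[0.01, -0.01, -0.98]},
{"offset":[-0.1, 0.07, 0.0],"delta_rot":[0.0, -0.01, -0.98]},
{"offset":[-0.11, 0.06, 0.0],"delta_rot":[0.01, 0.0, -0.98]},
{"offset":[-0.11, 0.05, 0.0],"delta_rot":[0.0, -0.01, -0.98]},
-> [ 0.637  -0.1459  0.16  ] 4.7 10
{"offset":[-0.01, 0.08, 0.03],"delta_rot":[0.0, 0.0, -0.91]},
{"offset":[-0.02, 0.08, 0.03],"delta_rot":[0.0, 0.0, -0.91]},
{"offset":[-0.03, 0.08, 0.03],"delta_rot":[0.0, 0.0, -0.91]},
{"offset":[-0.03, 0.08, 0.03],"delta_rot":[0.0, 0.0, -0.91]},
{"offset":[-0.04, 0.08, 0.03],"delta_rot":[0.0, 0.0, -0.91]},
{"offset":[-0.05, 0.07, 0.04],"delta_rot":[0.0, 0.0, -0.91]},
{"offset":[-0.05, 0.07, 0.03],"delta_rot":[0.0, 0.0, -0.91]},
{"offset":[-0.06, 0.06, 0.04],"delta_rot":[0.0, 0.0, -0.92]},
{"offset":[-0.07, 0.06, 0.03],"delta_rot":[0.0, 0.0, -0.91]},
{"offset":[-0.07, 0.04, 0.04],"delta_rot":[0.0, 0.0, -0.92]},
-> [ 0.637  -0.1459  0.062 ] 4.7 3
{"offset":[0.0, 0.0, 0.27],"delta_rot":[0.0, 0.0, 0.0]},
{"offset":[0.0, 0.0, 0.27],"delta_rot":[0.0, 0.0, 0.0]},
{"offset":[0.0, 0.0, 0.28],"delta_rot":[0.0, 0.0, 0.0]},
```

View pics/w11.png

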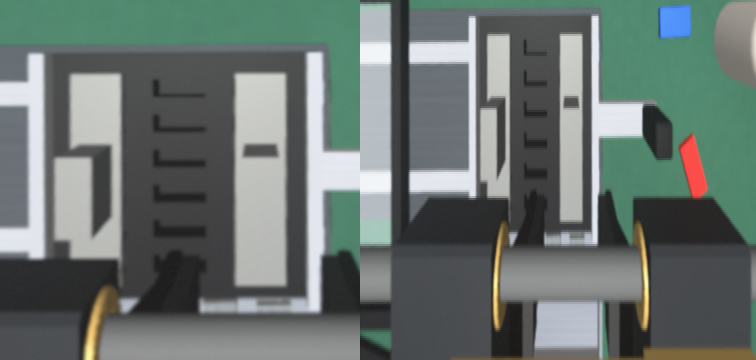

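```bash
python3 - <<'E'
from h import *
plan([(.60,-.03,.2,-50),(.6325,-.0911,.16,4.7),(.6325,-.0911,.062,4.7)],.04)
E
```

```text
at [0.6266 0.0143 0.1995] yaw -85.2768389938867
-> [ 0.6  -0.03  0.2 ] -50 6
{"offset":[-0.04, 0.06, 0.0],"delta_rot":[0.0, -0.01, -0.98]},
{"offset":[-0.05, 0.05, 0.0],"delta_rot":[0.0, -0.01, -0.98]},
{"offset":[-0.05, 0.05, 0.0],"delta_rot":[0.01, -0.01, -0.98]},
{"offset":[-0.06, 0.04, 0.0],"delta_rot":[0.0, -0.01, -0.98]},
{"offset":[-0.06, 0.04, 0.0],"delta_rot":[0.01, 0.0, -0.98]},
{"offset":[-0.07, 0.03, 0.0],"delta_rot":[0.0, -0.01, -0.98]},
-> [ 0.6325 -0.0911  0.16  ] 4.7 10
{"offset":[-0.01, 0.06, 0.03],"delta_rot":[0.0, 0.0, -0.91]},
{"offset":[-0.02, 0.05, 0.03],"delta_rot":[0.0, 0.0, -0.91]},
{"offset":[-0.02, 0.05, 0.03],"delta_rot":[0.0, 0.0, -0.91]},
{"offset":[-0.03, 0.05, 0.03],"delta_rot":[0.0, 0.0, -0.91]},
{"offset":[-0.03, 0.05, 0.03],"delta_rot":[0.0, 0.0, -0.91]},
{"offset":[-0.04, 0.05, 0.04],"delta_rot":[0.0, 0.0, -0.91]},
{"offset":[-0.04, 0.04, 0.03],"delta_rot":[0.0, 0.0, -0.91]},
{"offset":[-0.04, 0.04, 0.04],"delta_rot":[0.0, 0.0, -0.92]},
{"offset":[-0.05, 0.03, 0.03],"delta_rot":[0.0, 0.0, -0.91]},
{"offset":[-0.05, 0.03, 0.04],"delta_rot":[0.0, 0.0, -0.92]},
-> [ 0.6325 -0.0911  0.062 ] 4.7 3
{"offset":[0.0, 0.0, 0.27],"delta_rot":[0.0, 0.0, 0.0]},
{"offset":[0.0, 0.0, 0.27],"delta_rot":[0.0, 0.0, 0.0]},
{"offset":[0.0, 0.0, 0.28],"delta_rot":[0.0, 0.0, 0.0]},
```

Request:
move_arm([
  {"offset": [-0.04,0.06,0],"delta_rot": [0,-0.01,-0.98]},
  {"offset": [-0.05,0.05,0],"delta_rot": [0,-0.01,-0.98]},
  {"offset": [-0.05,0.05,0],"delta_rot": [0.01,-0.01,-0.98]},
  {"offset": [-0.06,0.04,0],"delta_rot": [0,-0.01,-0.98]},
  {"offset": [-0.06,0.04,0],"delta_rot": [0.01,0,-0.98]},
  {"offset": [-0.07,0.03,0],"delta_rot": [0,-0.01,-0.98]},
], hand=0.6)

```text
time_s: 30.4
tcp_pos: [0.5975, -0.031, 0.1952]
ee_rot: [-2.948, -1.08, 0.011]
ft_force: [-0.3, 0.1, -0.4]
width: 0.78
grasp_force: 0.0
```

Request:
move_arm([
  {"offset": [-0.01,0.06,0.03],"delta_rot": [0,0,-0.91]},
  {"offset": [-0.02,0.05,0.03],"delta_rot": [0,0,-0.91]},
  {"offset": [-0.02,0.05,0.03],"delta_rot": [0,0,-0.91]},
  {"offset": [-0.03,0.05,0.03],"delta_rot": [0,0,-0.91]},
  {"offset": [-0.03,0.05,0.03],"delta_rot": [0,0,-0.91]},
  {"offset": [-0.04,0.05,0.04],"delta_rot": [0,0,-0.91]},
  {"offset": [-0.04,0.04,0.03],"delta_rot": [0,0,-0.91]},
  {"offset": [-0.04,0.04,0.04],"delta_rot": [0,0,-0.92]},
  {"offset": [-0.05,0.03,0.03],"delta_rot": [0,0,-0.91]},
  {"offset": [-0.05,0.03,0.04],"delta_rot": [0,0,-0.92]},
  {"offset": [0,0,0],"delta_rot": [0,0,0]},
  {"offset": [0,0,0],"delta_rot": [0,0,0]},
])

```text
time_s: 31.6
tcp_pos: [0.6306, -0.0914, 0.156]
ee_rot: [-2.128, -2.304, 0.007]
ft_force: [-0.7, 0.3, 0.1]
width: 0.8
grasp_force: 0.0
```

```bash
python3 - <<'E'
from h import *
s=monitor.read_state();print(s["width"]*87)
plan([(.6325,-.0911,.062,4.7)],.04)
# check post in top view? arm may hide; use scene camera: darkness of expected post-top location
c=capture("scene")
for nm,cc in(("scene",c),):
    p=px(cc,(.6325,-.0911,.09)).astype(int);u,v=p
    g=cc["img"].max(2)[v-9:v+14,u-12:u+12];print(p);print(g[::2,::2])
E
```

```text
69.61975057086653
at [ 0.6306 -0.0914  0.156 ] yaw 4.554695593369498
-> [ 0.6325 -0.0911  0.062 ] 4.7 3
{"offset":[0.0, 0.01, 0.26],"delta_rot":[-0.02, 0.0, -0.01]},
{"offset":[0.0, 0.01, 0.26],"delta_rot":[-0.02, 0.0, -0.01]},
{"offset":[0.0, 0.0, 0.26],"delta_rot":[-0.02, -0.01, 0.0]},
[341 294]
[[128 126 115 101  85  81  87 102 161 221 229 229]
 [129 130 130 127 123 111  92 103 194 226 228 229]
 [129 129 129 129 129 124 122 157 220 228 228 229]
 [129 129 128 129 118  88  93 158 215 224 229 228]
 [130 129 128 125 104  64  63  86 124 180 224 223]
 [129 128 128 121  83  62  61  63  67 137 220 207]
 [129 128 128 115  67  59  64  67  66 146 217 173]
 [130 128 129 108  50  40  48  59  59 149 198 145]
 [129 129 130 108  44  28  30  34  52 160 168 134]
 [128 130 130 108  45  24  25  28  52 139 144 132]
 [131 131 130 106  44  27  25  30  61 120 134 132]
 [131 131 131 117  70  45  31  32  91 131 133 133]]
```

Request:
move_arm([
  {"offset": [0,0.01,0.26],"delta_rot": [-0.02,0,-0.01]},
  {"offset": [0,0.01,0.26],"delta_rot": [-0.02,0,-0.01]},
  {"offset": [0,0,0.15],"delta_rot": [-0.02,0,0]},
  {"offset": [0,0,0.1],"delta_rot": [0,0,0]},
  {"offset": [0,0,0],"delta_rot": [0,0,0]},
])

```text
time_s: 32.15
tcp_pos: [0.6323, -0.091, 0.0632]
ee_rot: [-2.125, -2.312, 0.001]
ft_force: [0.7, 0.2, 1.4]
width: 0.798
grasp_force: 0.0
```

Request:
move_arm([
  {"offset": [0,0,0],"delta_rot": [0,0,0]},
  {"offset": [0,0,0],"delta_rot": [0,0,0]},
  {"offset": [0,0,0],"delta_rot": [0,0,0]},
  {"offset": [0,0,0],"delta_rot": [0,0,0]},
  {"offset": [0,0,0],"delta_rot": [0,0,0]},
  {"offset": [0,0,0],"delta_rot": [0,0,0]},
  {"offset": [0,0,0],"delta_rot": [0,0,0]},
  {"offset": [0,0,0],"delta_rot": [0,0,0]},
  {"offset": [0,0,0],"delta_rot": [0,0,0]},
], hand=-1, grip_force=25)

```text
time_s: 33.05
tcp_pos: [0.6338, -0.0913, 0.0646]
ee_rot: [2.125, 2.313, 0.003]
ft_force: [5.0, -0.2, -2.7]
width: 0.253
grasp_force: 25.0
```

Request:
move_arm([
  {"offset": [0.04,0,0],"delta_rot": [0,0,0]},
  {"offset": [0.08,0,0],"delta_rot": [0,0,0]},
  {"offset": [0.1,0,0],"delta_rot": [0,0,0]},
  {"offset": [0.1,0,0],"delta_rot": [0,0,0]},
  {"offset": [0.1,0,0],"delta_rot": [0,0,0]},
  {"offset": [0.1,0,0],"delta_rot": [0,0,0]},
  {"offset": [0.1,0,0],"delta_rot": [0,0,0]},
  {"offset": [0.1,0,0],"delta_rot": [0,0,0]},
  {"offset": [0.1,0,0],"delta_rot": [0,0,0]},
  {"offset": [0.1,0,0],"delta_rot": [0,0,0]},
  {"offset": [0.1,0,0],"delta_rot": [0,0,0]},
  {"offset": [0,0,0],"delta_rot": [0,0,0]},
])

```text
time_s: 34.25
tcp_pos: [0.623, 0.0323, 0.0646]
ee_rot: [2.123, 2.315, 0.003]
ft_force: [4.2, 3.8, -2.8]
width: 0.25
grasp_force: 25.0
```

Request:
move_arm([
  {"offset": [0.1,0,0],"delta_rot": [0,0,0]},
  {"offset": [0.1,0,0],"delta_rot": [0,0,0]},
  {"offset": [0.1,0,0],"delta_rot": [0,0,0]},
  {"offset": [0.1,0,0],"delta_rot": [0,0,0]},
  {"offset": [0.1,0,0],"delta_rot": [0,0,0]},
  {"offset": [0.06,0,0],"delta_rot": [0,0,0]},
  {"offset": [0.02,0,0],"delta_rot": [0,0,0]},
  {"offset": [0.02,0,0],"delta_rot": [0,0,0]},
  {"offset": [0,0,0],"delta_rot": [0,0,0]},
])

```text
time_s: 35.15
tcp_pos: [0.6169, 0.1021, 0.0646]
ee_rot: [2.125, 2.313, 0.001]
ft_force: [2.7, -1.9, -1.0]
width: 0.251
grasp_force: 25.0
```

Request:
move_arm([
  {"offset": [0.02,0,0],"delta_rot": [0,0,0]},
  {"offset": [0.02,0,0],"delta_rot": [0,0,0]},
  {"offset": [0.02,0,0],"delta_rot": [0,0,0]},
  {"offset": [0,0,0],"delta_rot": [0,0,0]},
])

```text
time_s: 35.55
tcp_pos: [0.6164, 0.1079, 0.0646]
ee_rot: [2.126, 2.311, -0.001]
ft_force: [3.7, -7.5, 0.9]
width: 0.25
grasp_force: 25.0
```

Request:
move_arm([
  {"offset": [0.02,0,0],"delta_rot": [0,0,0]},
  {"offset": [0,0,0],"delta_rot": [0,0,0]},
  {"offset": [0.02,0,0],"delta_rot": [0,0,0]},
  {"offset": [0,0,0],"delta_rot": [0,0,0]},
])

```text
time_s: 35.95
tcp_pos: [0.6164, 0.1081, 0.0645]
ee_rot: [2.127, 2.305, -0.008]
ft_force: [0.3, -18.9, 6.7]
width: 0.248
grasp_force: 25.0
```

Request:
move_arm([
  {"offset": [-0.015,0,0],"delta_rot": [0,0,0]},
  {"offset": [0,0,0],"delta_rot": [0,0,0]},
])

```text
time_s: 36.15
tcp_pos: [0.6164, 0.1081, 0.0646]
ee_rot: [2.127, 2.307, -0.005]
ft_force: [1.8, -13.1, 3.3]
width: 0.246
grasp_force: 25.0
```

Request:
move_arm([
  {"offset": [0,0,0],"delta_rot": [0,0,0]},
  {"offset": [0,0,0],"delta_rot": [0,0,0]},
  {"offset": [0,0,0],"delta_rot": [0,0,0]},
  {"offset": [0,0,0],"delta_rot": [0,0,0]},
  {"offset": [0,0,0],"delta_rot": [0,0,0]},
  {"offset": [0,0,-0.2],"delta_rot": [0,0,0]},
  {"offset": [0,0,-0.4],"delta_rot": [0,0,0]},
  {"offset": [0,0,-0.4],"delta_rot": [0,0,0]},
  {"offset": [0,0,-0.4],"delta_rot": [0,0,0]},
  {"offset": [0,0,-0.3],"delta_rot": [0,0,0]},
  {"offset": [0,0,0],"delta_rot": [0,0,0]},
], hand=0.3)

```text
time_s: 37.25
tcp_pos: [0.6176, 0.1139, 0.2745]
ee_rot: [2.121, 2.31, 0.012]
ft_force: [0.9, 0.5, -0.3]
width: 0.65
grasp_force: 0.0
```

```bash
python3 - <<'E'
from h import *
s=monitor.read_state();print(s["tcp_pos"],s["width"]*87,s["time_s"])
c=capture("wrist")
# post top and canopy overview numeric: post at expected station y=+50
A=srect(c,-.10,.10,-.05,.15,.09,1800)
r=int((100-0)*1.8);g=A[r-6:r+6].mean((0,2));d=np.diff(g);print("post y",[f"{150-(i+1)/1.8:.1f}({d[i]:+.0f})" for i in range(1,len(d)-1) if abs(d[i])>10 and abs(d[i])>=abs(d[i-1]) and abs(d[i])>abs(d[i+1])])
# button: circle in top & scene at z~.22
t=capture("top")
for nm,cc in(("top",t),("scene",capture("scene"))):
    p=px(cc,(.534,.4175,.215));i=cc["img"];u,v=p.astype(int)
    roi=cv2.resize(i[v-22:v+22,u-22:u+22],None,fx=6,fy=6,interpolation=cv2.INTER_CUBIC);gr=cv2.cvtColor(roi,cv2.COLOR_BGR2GRAY)
    _,m=cv2.threshold(gr,0,255,cv2.THRESH_OTSU);print(nm,p)
    for k in cv2.findContours(m,cv2.RETR_EXTERNAL,cv2.CHAIN_APPROX_NONE)[0]:
        if cv2.contourArea(k)>800:
            e=cv2.fitEllipse(k);print("  px",u-22+e[0][0]/6,v-22+e[0][1]/6,np.array(e[1])/6,"world",w(cc,u-22+e[0][0]/6,v-22+e[0][1]/6,.215))
E
```

```text
[0.6176 0.1139 0.2745] 56.52933211924482 37.25
post y ['146.1(-16)', '144.4(+16)', '138.9(-32)', '128.3(+34)', '69.4(-34)', '42.2(+11)']
top [ 93.7804 247.5678]
  px 92.18052800496419 247.1414540608724 [15.0066 16.4002] world [0.5349 0.4207 0.215 ]
  px 72.00188032786052 239.11821619669595 [ 2.1758 32.0093] world [0.5516 0.4609 0.215 ]
scene [402.0196  91.653 ]
  px 412.7072499593099 109.03978474934897 [ 5.9373 14.4651] world [0.5811 0.3743 0.215 ]
  px 422.1865463256836 107.70405324300131 [ 4.0627 12.0151] world [0.5994 0.3893 0.215 ]
  px 421.93421173095703 86.58167139689128 [4.9953 8.2736] world [0.5701 0.4576 0.215 ]
```

```bash
python3 - <<'E'
from h import *
t=capture("top");c=capture("scene")
def ray(cc,u,v): a=w(cc,u,v,0.);b=w(cc,u,v,1.);return a,b-a
i=c["img"];print(i[80:106,390:416].max(2)[::2,::2])
for uv in((403,91),(403,94),(403,88)):
    a,d=ray(t,92.2,247.1);b,e=ray(c,*uv)
    M=np.c_[d,-e];k,*_=np.linalg.lstsq(M,b-a,rcond=None);print(uv,a+d*k[0],b+e*k[1])
# hover & wrist look
plan([(.50,.36,.30,20)],.04)
E
```

```text
[[ 72  73  75  73  73  76  76  75  78  80  80  81  82]
 [ 72  72  74  74  74  75  77  78  79  80  80  79  79]
 [ 72  73  74  74  73  76  78  78  79  79  81  81  80]
 [ 74  74  74  74  74  75  76  77  79  81  81  81  81]
 [ 74  76  73  74  77  76  79  78  80  80  80  82  80]
 [ 72  75  75  74  75  75  77  81  80  81  79  80  78]
 [ 74  74  75  75  74  75  78  79  79  81  82  80  81]
 [ 73  73  75  74  77  77  78  79  80  81  80  80  82]
 [ 74  73  76  74  76  76  79  80  79  80  82  82  80]
 [ 72  75  74  75  76  76  79  78  82  80  80  79  81]
 [ 73  76  72  74  75  79  78  79  81  82  80  81  89]
 [ 75  73  73  75  76  78  79  80  80  81  79  82 103]
 [ 70  73  75  75  77  78  79  81  80  80  85 101 122]]
(403, 91) [0.535  0.4207 0.2149] [0.5352 0.4208 0.215 ]
(403, 94) [0.537  0.4263 0.2033] [0.5351 0.4248 0.2022]
(403, 88) [0.5331 0.4151 0.2263] [0.5352 0.4169 0.2275]
at [0.6151 0.1121 0.2669] yaw 4.845907593544856
-> [0.5  0.36 0.3 ] 20 7
{"offset":[0.31, -0.11, -0.04],"delta_rot":[0.0, 0.0, -0.36]},
{"offset":[0.31, -0.1, -0.04],"delta_rot":[0.0, 0.0, -0.36]},
{"offset":[0.31, -0.09, -0.04],"delta_rot":[0.0, 0.0, -0.36]},
{"offset":[0.32, -0.08, -0.04],"delta_rot":[0.0, 0.0, -0.36]},
{"offset":[0.32, -0.06, -0.04],"delta_rot":[0.0, 0.0, -0.36]},
{"offset":[0.32, -0.05, -0.04],"delta_rot":[-0.01, 0.0, -0.36]},
{"offset":[0.32, -0.04, -0.03],"delta_rot":[0.0, 0.0, -0.37]},
```

```bash
python3 - <<'E'
from h import *
i=cv2.imread("pics/scene0.png");x0,y0=385,76
roi=cv2.resize(i[y0:y0+32,x0:x0+36],None,fx=6,fy=6,interpolation=cv2.INTER_CUBIC);g=roi.max(2)
print(i[y0:y0+32,x0:x0+36].max(2)[::2,::2])
E
```

```text
[[182 185 185 184 187 188 188 188 188 188 191 191 191 191 190 190 190 181]
 [185 184 186 185 186 186 187 188 188 188 189 190 191 192 190 192 189 154]
 [185 185 184 178 166 174 183 186 187 188 191 191 192 190 191 191 174 116]
 [185 184 177 134  89 102 130 152 168 180 187 190 191 190 192 187 151  86]
 [183 183 153  80  51  56  61  75  95 120 144 164 177 184 189 174 108  78]
 [182 174 116  59  53  53  66  99 122 129 121 105 106 133 154 137  85 101]
 [179 150  77  52  51  60 107 152 161 163 161 144  89  61  74  75  70  97]
 [140  97  56  55  52  62 122 162 166 165 165 161 116  57  52  56  57  59]
 [ 78  54  52  52  52  57  99 148 162 166 166 155 109  57  52  54  55  55]
 [ 61  51  52  53  45  52  63  97 127 140 139 115  70  53  56  54  53  54]
 [ 53  52  53  52  36  47  55  64  73  81  81  69  53  50  54  53  52  53]
 [ 52  54  56  53  45  35  44  50  55  61  58  52  47  45  52  51  54  52]
 [ 55  57  54  55  48  39  30  38  41  45  46  39  38  50  54  53  52  53]
 [ 54  53  56  56  54  52  45  39  36  37  35  39  50  55  55  55  55  53]
 [ 53  53  56  52  55  53  55  51  50  50  50  53  52  52  52  57  52  54]
 [ 48  52  52  56  54  52  53  53  54  54  54  54  52  52  54  54  54  63]]
```

Request:
move_arm([
  {"offset": [0.31,-0.11,-0.05],"delta_rot": [0,0,-0.36]},
  {"offset": [0.31,-0.1,-0.05],"delta_rot": [0,0,-0.36]},
  {"offset": [0.31,-0.09,-0.05],"delta_rot": [0,0,-0.36]},
  {"offset": [0.32,-0.08,-0.05],"delta_rot": [0,0,-0.36]},
  {"offset": [0.32,-0.06,-0.05],"delta_rot": [0,0,-0.36]},
  {"offset": [0.32,-0.05,-0.05],"delta_rot": [0,0,-0.36]},
  {"offset": [0.32,-0.04,-0.05],"delta_rot": [0,0,-0.37]},
  {"offset": [0,0,0],"delta_rot": [0,0,0]},
  {"offset": [0,0,0],"delta_rot": [0,0,0]},
], hand=-1)

```text
time_s: 38.4
tcp_pos: [0.5001, 0.3614, 0.3094]
ee_rot: [-1.798, -2.576, 0.001]
ft_force: [0.6, -0.5, -0.6]
width: 0.016
grasp_force: 0.0
```

```bash
python3 - <<'E'
from h import *
c=capture("wrist")
# bright cap check in wrist view at z=.216
A=cv2.cvtColor(wrect(c,.48,.59,.36,.48,.216,1500),cv2.COLOR_BGR2GRAY)
m=((A>110)).astype(np.uint8)
for k in cv2.findContours(m,cv2.RETR_EXTERNAL,cv2.CHAIN_APPROX_NONE)[0]:
    if cv2.contourArea(k)>400: (u,v),wh,an=cv2.minAreaRect(k);print(.59-v/1500,.48-u/1500,np.array(wh)/1.5)
plan([(.535,.4205,.245,20),(.535,.4205,.222,20)],.03)
E
```

```text
0.4893333333333333 0.39599999999999996 [16.     70.6667]
0.499 0.46366666666666667 [35.3333 32.6667]
0.5356666666666666 0.41766666666666663 [31.3333 31.3333]
0.5483514658610026 0.3659580993652344 [84.9548 16.2575]
0.5856666666666667 0.423 [ 8.6667 58.    ]
0.5553333333333333 0.4723333333333333 [69.3333 15.3333]
at [0.5012 0.3601 0.3093] yaw 20.008270030189372
-> [0.535  0.4205 0.245 ] 20 4
{"offset":[0.09, 0.11, 0.13],"delta_rot":[0.0, 0.0, 0.0]},
{"offset":[0.1, 0.11, 0.14],"delta_rot":[0.0, 0.0, 0.0]},
{"offset":[0.09, 0.11, 0.13],"delta_rot":[0.0, 0.0, 0.0]},
{"offset":[0.1, 0.11, 0.14],"delta_rot":[-0.01, 0.01, 0.0]},
-> [0.535  0.4205 0.222 ] 20 1
{"offset":[0.0, 0.0, 0.19],"delta_rot":[0.0, 0.0, 0.0]},
```

Request:
move_arm([
  {"offset": [0.09,0.11,0.13],"delta_rot": [0,0,0]},
  {"offset": [0.09,0.11,0.14],"delta_rot": [0,0,0]},
  {"offset": [0.09,0.11,0.13],"delta_rot": [0,0,0]},
  {"offset": [0.09,0.11,0.14],"delta_rot": [0,0,0]},
  {"offset": [0,0,0.1],"delta_rot": [0,0,0]},
  {"offset": [0,0,0.07],"delta_rot": [0,0,0]},
  {"offset": [0,0,0],"delta_rot": [0,0,0]},
])

```text
time_s: 39.15
tcp_pos: [0.5361, 0.4177, 0.2241]
ee_rot: [1.803, 2.572, -0.002]
ft_force: [-0.1, -0.1, 0.6]
width: 0.007
grasp_force: 0.0
```

Request:
move_arm([
  {"offset": [0,0,0.03],"delta_rot": [0,0,0]},
  {"offset": [0,0,0.03],"delta_rot": [0,0,0]},
  {"offset": [0,0,0],"delta_rot": [0,0,0]},
])

```text
time_s: 39.45
tcp_pos: [0.5364, 0.4189, 0.2187]
ee_rot: [1.801, 2.572, 0.002]
ft_force: [0.2, -1.9, 3.5]
width: 0.009
grasp_force: 1.8
```

Contact near z 0.219–0.22; pressing on in small steps.

Request:
move_arm([
  {"offset": [0,0,0.025],"delta_rot": [0,0,0]},
  {"offset": [0,0,0.025],"delta_rot": [0,0,0]},
  {"offset": [0,0,0],"delta_rot": [0,0,0]},
])

```text
time_s: 39.75
tcp_pos: [0.5366, 0.4192, 0.2161]
ee_rot: [1.801, 2.57, 0.005]
ft_force: [-5.2, -9.5, 25.5]
width: 0.009
grasp_force: 12.9
```

Request:
move_arm([
  {"offset": [0,0,0],"delta_rot": [0,0,0]},
  {"offset": [0,0,-0.1],"delta_rot": [0,0,0]},
  {"offset": [0,0,-0.3],"delta_rot": [0,0,0]},
  {"offset": [0,0,-0.35],"delta_rot": [0,0,0]},
  {"offset": [-0.1,-0.3,0],"delta_rot": [0,0,0]},
  {"offset": [-0.3,-0.1,0],"delta_rot": [0,0,0]},
  {"offset": [-0.35,0,0],"delta_rot": [0,0,0]},
  {"offset": [-0.35,0,0],"delta_rot": [0,0,0]},
  {"offset": [-0.35,0,0],"delta_rot": [0,0,0]},
  {"offset": [-0.35,0,0],"delta_rot": [0,0,0]},
  {"offset": [-0.35,0,0],"delta_rot": [0,0,0]},
  {"offset": [0,0,0],"delta_rot": [0,0,0]},
])

```text
time_s: 40.95
tcp_pos: [0.5818, 0.1532, 0.3013]
ee_rot: [1.813, 2.563, -0.002]
ft_force: [-0.4, -0.1, -0.4]
width: 0.006
grasp_force: 0.0
```

```bash
python3 - <<'E'
from h import *
s=monitor.read_state();print(s["tcp_pos"],s["time_s"],s["ft_force"])
t=capture("top");i=t["img"];b=cv2.imread("pics/top0.png")
hsv=cv2.cvtColor(rect(t,.28,.50,.1,.42,.02,1100),cv2.COLOR_BGR2HSV)
m=((hsv[...,0]>10)&(hsv[...,0]<30)&(hsv[...,1]>70)&(hsv[...,2]>120)).astype(np.uint8)
for k in cv2.findContours(m,cv2.RETR_EXTERNAL,cv2.CHAIN_APPROX_NONE)[0]:
    if cv2.contourArea(k)>300: (u,v),wh,an=cv2.minAreaRect(k);print("scraper",.50-v/1100,.42-u/1100,np.array(wh)/1.1,an)
d=cv2.absdiff(cv2.GaussianBlur(i,(3,3),0),cv2.GaussianBlur(b,(3,3),0)).max(2)
for n,(u,v) in dict(reel=(392,266),flux=(406,314),cleaner=(404,185),red=(382,229),blue=(365,187),red2=(282,330),scraper=(197,321)).items(): print(n,d[v-18:v+18,u-18:u+18].mean())
# carriage: headers/post in scene view: post top expected at station y=+50
c=capture("scene");a=np.radians(4.7);X=np.array([np.cos(a),np.sin(a)]);Y=np.array([-X[1],X[0]])
o=O+.0006*X+.0012*Y
for nm,cc in(("top",t),("scene",c)):
    for y in(.04,.045,.05,.055,.06,.07): 
        u,v=px(cc,(*(o+Y*y),.09)).round().astype(int);print(nm,y,cc["img"][v,u])
E
```

```text
[0.5818 0.1532 0.3013] 40.95 [-0.3671 -0.0594 -0.4213]
scraper 0.39839066938920453 0.3035258067737926 [64.4145 36.3172] 9.462322235107422
reel 4.341820987654321
flux 4.125771604938271
cleaner 4.209876543209877
red 4.05787037037037
blue 4.98070987654321
red2 73.8395061728395
scraper 52.16280864197531
top 0.04 [37 33 33]
top 0.045 [73 71 73]
top 0.05 [82 79 82]
top 0.055 [87 85 86]
top 0.06 [83 81 80]
top 0.07 [126 117 119]
scene 0.04 [48 48 48]
scene 0.045 [60 57 59]
scene 0.05 [58 57 58]
scene 0.055 [89 85 83]
scene 0.06 [188 178 173]
scene 0.07 [191 180 176]
```

```bash
python3 - <<'E'
from h import *
plan([(.52,-.05,.30,0),(.45,-.42,.30,-30)],.045)
E
```

```text
at [0.5793 0.1597 0.3019] yaw 19.897647507262747
-> [ 0.52 -0.05  0.3 ] 0 5
{"offset":[-0.29, -0.21, 0.0],"delta_rot":[0.0, 0.0, 0.66]},
{"offset":[-0.31, -0.19, 0.0],"delta_rot":[0.0, 0.0, 0.66]},
{"offset":[-0.32, -0.17, 0.0],"delta_rot":[0.0, 0.0, 0.67]},
{"offset":[-0.34, -0.15, 0.01],"delta_rot":[0.0, 0.0, 0.66]},
{"offset":[-0.34, -0.12, 0.0],"delta_rot":[0.0, -0.01, 0.67]},
-> [ 0.45 -0.42  0.3 ] -30 9
{"offset":[-0.34, -0.06, 0.0],"delta_rot":[0.0, 0.0, 0.56]},
{"offset":[-0.35, -0.05, 0.0],"delta_rot":[0.0, 0.0, 0.55]},
{"offset":[-0.35, -0.02, 0.0],"delta_rot":[0.0, 0.0, 0.56]},
{"offset":[-0.35, 0.0, 0.0],"delta_rot":[0.0, 0.0, 0.55]},
{"offset":[-0.35, 0.01, 0.0],"delta_rot":[0.0, 0.0, 0.56]},
{"offset":[-0.35, 0.04, 0.0],"delta_rot":[0.0, 0.0, 0.55]},
{"offset":[-0.34, 0.05, 0.0],"delta_rot":[0.0, 0.0, 0.56]},
{"offset":[-0.34, 0.08, 0.0],"delta_rot":[0.0, 0.0, 0.55]},
{"offset":[-0.33, 0.09, 0.01],"delta_rot":[0.01, 0.0, 0.56]},
```

Request:
move_arm([
  {"offset": [-0.29,-0.21,0],"delta_rot": [0,0,0.66]},
  {"offset": [-0.31,-0.19,0],"delta_rot": [0,0,0.66]},
  {"offset": [-0.32,-0.17,0],"delta_rot": [0,0,0.67]},
  {"offset": [-0.34,-0.15,0.01],"delta_rot": [0,0,0.66]},
  {"offset": [-0.34,-0.12,0],"delta_rot": [0,0,0.67]},
  {"offset": [-0.34,-0.06,0],"delta_rot": [0,0,0.56]},
  {"offset": [-0.35,-0.05,0],"delta_rot": [0,0,0.55]},
  {"offset": [-0.35,-0.02,0],"delta_rot": [0,0,0.56]},
  {"offset": [-0.35,0,0],"delta_rot": [0,0,0.55]},
])

```text
time_s: 41.95
tcp_pos: [0.4906, -0.2139, 0.301]
ee_rot: [2.461, 1.952, 0.002]
ft_force: [1.3, 0.5, 0.5]
width: 0.004
grasp_force: 0.0
```

Request:
move_arm([
  {"offset": [-0.35,0.01,0],"delta_rot": [0,0,0.56]},
  {"offset": [-0.35,0.04,0],"delta_rot": [0,0,0.55]},
  {"offset": [-0.34,0.05,0],"delta_rot": [0,0,0.56]},
  {"offset": [-0.34,0.08,0],"delta_rot": [0,0,0.55]},
  {"offset": [-0.33,0.09,0.01],"delta_rot": [0,0,0.56]},
  {"offset": [0,0,0],"delta_rot": [0,0,0]},
  {"offset": [0,0,0],"delta_rot": [0,0,0]},
])

```text
time_s: 42.65
tcp_pos: [0.452, -0.4182, 0.2989]
ee_rot: [-2.717, -1.575, -0.003]
ft_force: [-0.2, 0.3, -0.1]
width: 0.001
grasp_force: 0.0
```

```bash
python3 - <<'E'
from h import *
s=monitor.read_state();print(s["tcp_pos"],s["time_s"])
t=capture("top");i=t["img"];b=cv2.imread("pics/top0.png")
for nm,im in(("now",i),("start",b)):
    hsv=cv2.cvtColor(rect(dict(t,img=im),.28,.50,.1,.42,.02,1100),cv2.COLOR_BGR2HSV)
    m=((hsv[...,0]>10)&(hsv[...,0]<30)&(hsv[...,1]>70)&(hsv[...,2]>120)).astype(np.uint8)
    for k in cv2.findContours(m,cv2.RETR_EXTERNAL,cv2.CHAIN_APPROX_NONE)[0]:
        if cv2.contourArea(k)>300: (u,v),wh,an=cv2.minAreaRect(k);print(nm,"scraper",.50-v/1100,.42-u/1100,np.array(wh)/1.1,an)
d=cv2.absdiff(cv2.GaussianBlur(i,(3,3),0),cv2.GaussianBlur(b,(3,3),0)).max(2)
for n,(u,v) in dict(reel=(392,266),flux=(406,314),cleaner=(404,185)).items(): print(n,d[v-18:v+18,u-18:u+18].mean())
c=capture("scene")
# spines under the clear canopy and the post, carriage at .2
a=np.radians(4.7);X=np.array([np.cos(a),np.sin(a)]);Y=np.array([-X[1],X[0]]);o=O+.0006*X+.0012*Y
A=srect(t,-.15,.05,.0,.34,.053,900,False)
for x in(50,-50):
    r=int((.05-x/1000)*900)
    if 0<=r<len(A): p=A[max(r-3,0):r+4].mean((0,2));dd=np.diff(p);print("y edges at x",x,[f"{340-(k+1)/.9:.0f}({dd[k]:+.0f})" for k in range(1,len(dd)-1) if abs(dd[k])>4 and abs(dd[k])>=abs(dd[k-1]) and abs(dd[k])>abs(dd[k+1])])
A=srect(t,-.05,.05,.0,.2,.09,1800,False);p=A[85:95].mean((0,2));dd=np.diff(p);print("post",[f"{200-(k+1)/1.8:.0f}({dd[k]:+.0f})" for k in range(1,len(dd)-1) if abs(dd[k])>3 and abs(dd[k])>=abs(dd[k-1]) and abs(dd[k])>abs(dd[k+1])])
# offcuts in the tray
hsv=srect(t,-.175,-.073,-.088,.088,.008,1500,False);g=cv2.cvtColor(hsv,cv2.COLOR_BGR2HSV)
print("tray sat mean",g[...,1].mean()); np.save("tray.npy",hsv)
E
```

```text
[ 0.452  -0.4182  0.2989] 42.65
now scraper 0.39303749084472656 0.2729745205965909 [126.3688  36.1988] 9.648045539855957
start scraper 0.3917584922096946 0.27395044500177557 [126.6017  36.3185] 10.491477012634277
reel 1.0655864197530864
flux 1.367283950617284
cleaner 1.095679012345679
y edges at x 50 ['332(+30)', '302(+13)', '283(+10)', '277(-16)', '263(+13)', '234(-11)', '217(-7)', '210(+5)', '170(+14)', '152(-30)', '149(-23)', '142(-10)', '138(+14)', '133(+24)', '121(-36)', '117(+23)']
y edges at x -50 ['332(+32)', '302(+9)', '296(+13)', '276(-12)', '261(+11)', '234(-16)', '216(-8)', '211(+5)', '170(+11)', '151(-27)', '140(-12)', '138(+15)', '131(+31)', '122(-33)', '117(+41)']
post ['167(+5)', '166(+5)', '164(+5)', '147(-8)', '145(-11)', '136(-4)', '134(-5)', '133(-5)', '132(+8)', '125(+15)', '118(-11)', '116(-16)', '111(+10)', '62(-12)', '44(-7)', '42(-4)', '40(+9)', '39(+9)']
tray sat mean 17.79468706674589
```

```bash
python3 -c "
from workcell import order
print(order.finish_job())"
```

```text
the job is handed in; nothing more can be done
None
```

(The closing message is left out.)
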